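# Fetch the date tub from behind the tin

## Robot

A 6-joint arm with a two-finger parallel gripper is mounted at the origin on the work surface. World frame = base frame: x ahead of the robot, y to its left, z up, the work surface at z = 0. Lengths are in mm, angles in rad, forces in N, time in s.
With the tool pointing down it reaches from about 400 to 925 mm from the base axis. Payload 3.4 kg.
Tool frame: the origin (TCP) lies between the finger pads; the fingertips stand 14 mm ahead of it and the grasp point (between the pads) lies 5 mm behind it; x points along the fingers, y is the direction in which the jaws open and shut, and the axes are right-handed (so a half turn about x gives the same grasp; the last joint's range is limited). The gripper opens to 85 mm and grips with 20 to 120 N. Pads are 22 mm wide; open, the fingers measure 114 mm over their backs; the gripper's body (76 mm by 85 mm) begins 54 mm behind the grasp point. The pads swing forward as they close: fully open they stand 13 mm farther back than shut.
Start: joints at [1.05, 0.307, 1.506, -0, 1.328, -0.073], TCP at [248.988, 518.301, 225.305] pointing down, gripper open.
Joint ranges: [-3.12, 3.12], [-1.05, 2.28], [0.14, 2.33], [-1.42, 4.57], [0.1, 2.73], [-2.68, 2.68]. Speed limits (rad/s): [2.57, 2.57, 3.14, 3.14, 3.14, 3.14].

## Interface

Orientations are given as [roll, pitch, yaw] about the fixed x, y, z axes, in that order (R = Rz(yaw) Ry(pitch) Rx(roll)).
In Python, from plant import env gives the robot as it stands. The module is installed in compiled form; this text tells all that it offers.
- The arm moves only by the tool arm_command, never from a script. Its argument "series" is a list of rows, each a list of 3 entries, a list of its own where there are three numbers: the turn, a rotation vector about the tool's x, y, z in degrees, then the shift along the tool's x, y, z in mm, then the opening, from -1 (shut) to 1 (fully open), so that 0 is half open. A call has 1 to 5 rows; each row is the pose to reach, as a shift and turn from the pose commanded when the call began, along the tool's axes at that moment; what a row does not reach only later rows make up. A row lasts 1/12 s, in which the tool goes at most 41.7 mm and 7.16 degrees, less where a joint would pass 70% of its speed; a pose out of reach is approached as far as the arm can. A call with a gripper value outside its range is refused whole. The fingers move at their own pace and stop on an object; the grip force is fixed at half the most. Time passes only in rows, so rows that repeat a pose let the fingers close. It gives the time, the measured TCP pose, the force and the opening at its end, in the units of the state.
- env.get_obs(): the state, without advancing time (a new reading comes with each control period).
- env.capture(name): name is "side" or "top" or "wrist"; returns a dict with "image" (400x640x3 uint8, red, green, blue), "camera_matrix" (3x3 intrinsics, pixels), "extrinsics" (4x4, takes a point from camera to world coordinates). Camera axes: x right, y down, z forward; pixel columns grow to the right and rows downward; lengths in mm; the calibration is good to about 2 mm. The wrist camera is an equidistant fisheye: a pixel r from the principal point sees the ray r / f radians off the axis. A picture is of the moment at which its call begins. There is no depth.
- env.close_job(): hands the job in, once; it reports no verdict.
Trained networks look in the newest picture that a camera, given by its name, has taken for a name from the list of things; names that differ only in an ending like _2 or _b are one class to them, and where a whole thing is asked for, a point or a joint stands for the part that bears it (a point fixed in the world has none). Each returns a list of dicts, best first, with "conf" (0 to 1); they miss things now and then, are a little off and sometimes report something else, mostly with a low value. They report only what shows in the picture. A call takes as long as a camera call.
- env.search_frame(camera, name): "rect" ([centre column, centre row, width, height] as shares, 0 to 1, of the picture: columns of its width, rows of its height, round what is visible of it).
The state is a dict: "time_s": time; "joint_pos": joint angles; "joint_vel": joint speeds; "joint_torque": joint torques, N m; "eef_pos": TCP position; "eef_rot": TCP orientation; "force": force on the tool from outside, world axes, zero at the start; "moment": the same for the moment, N m; "grip_width": finger opening in mm.
Only numpy, scipy, OpenCV 4.12 (cv2) and the standard library are available. Lean on these libraries where they do the work, as an engineer would, in place of code of your own. Each camera call takes 0.05 s, during which the arm holds its last target.

## Task

In the display stand a rectangular date tub is hidden behind one of the two tins. Move that tin aside while the tub stays put, stack the tub gently and squarely on the tub already in the order tray, same way round, and then put the tin back gently, upright and square, exactly where it stood. Leave the other tin, the tub in the tray and everything else on the table where they are.

Things in the scene. Friction and masses are not known exactly. Their poses are not given: they have to be found in the camera images.
- stand: fixed plywood stand, 180 (x) x 200 (y) mm, floor 8 mm thick; walls along x, 8 mm thick, up to 30 mm above the table, at y = -96, 0, +96 mm make two lanes centred at y = -48, +48; open at -x (robot's side), 30 mm high stop at x = +82. In each lane a tin in front (x about -57); behind it (x about 0) the tub in one lane, a round jar in the other (varies). Origin: centre of underside, on the table
- tin_a: metal tin, 48 (x) x 64 (y) x 100 mm high, with a rigid round black cap in the middle of its top, 38 mm diameter, 28 mm high (128 mm in all), by which it can be lifted; 0.28 to 0.56 kg; blank labels on its wide faces (-x and +x). Stands in the front of one lane of the stand. Origin: centre of its underside; z up
- tin_b: a tin just like tin_a, in the other lane. The tin to move is the one in the tub's lane, some 57 mm before the tub (centre to centre); the 8 mm between them are too little for a finger. The table midway between stand and tray, at x about 500 mm from the robot's axis, is free (at least 110 mm wide) for setting it down meanwhile
- tub: the wanted date tub: closed dark brown block with a flat top, 50 (x) x 78 (y) x 60 mm high, 0.28 to 0.56 kg, blank white label on each wide face (-x, +x); stands behind one of the tins, its 50 mm side along the lane, 57 mm of room between it and the stop behind. Too wide to grip across its 78 mm. Origin: centre of its underside; z up
- order_tub: an identical tub (50 x 78 x 60 mm) already standing loose in the order tray: its flat top, 60 mm above its origin, is where the wanted tub goes. Origin: centre of its underside
- tray: fixed open cardboard order tray, 130 (x) x 160 (y) x 28 mm high, walls and floor 6 mm; stands on one side of the table's middle and the stand on the other (sides change). Origin: centre of its underside, on the table
- jar: bystander: round glass jar, 58 mm diameter, 72 mm high, with a metal lid, behind the tin of the other lane. Origin: centre of its underside
- honey: bystander: amber jar, 72 mm diameter, 115 mm high, at the far side. Origin: centre of its underside
- syrup: bystander: amber bottle, 60 mm diameter, 160 mm high, at the far side. Origin: centre of its underside
- bowl: bystander: white bowl, 110 mm across, 40 mm high, at the far side. Origin: centre of its underside
- tape: bystander: cardboard ring, 90 mm across, 24 mm high, lying at the left. Origin: centre of its underside
- scoop: bystander: spoon lying on the table at the right. Origin: under its middle
- calculator: bystander: flat calculator, 130 x 80 x 14 mm, lying at the right. Origin: centre of its underside

How it is judged:
By the outcome, as a careful person would: the job done as asked, in the order asked, and still so for the second after the job is handed in, with the robot touching nothing.
It also fails if it takes over 72 s, if anything falls off the work surface, if the arm or the gripper's body presses on something with over 40 N, if the wrist force passes 120 N, or if a joint passes its speed limit or range.

## Working session

There is one attempt and no reset: what is moved stays moved. The work goes in short steps, Python scripts to look and compute and a tool call to move; the robot and the scene stay as the last step left them, time stands still between calls to the robot, and variables do not carry over. Pictures are saved under pics/ and viewed, and the job is handed in when it is done.

Besides the shell and the picture viewer there is one more tool, called after "Emit:" as name([rows], argument=value, ...), one row to a line, values as JSON. arm_command: Moves the arm, as the interface text tells. Its arguments: {"type":"object","properties":{"series":{"type":"array"}},"required":["series"]}

```bash
mkdir -p pics; ls
python3 - <<'E'
from plant import env
import cv2
o=env.get_obs()
for k,v in o.items(): print(k,v)
for n in ["top","side","wrist"]:
    c=env.capture(n)
    cv2.imwrite(f"pics/{n}0.png",c["image"][:,:,::-1])
    print(n,c["camera_matrix"].tolist(),c["extrinsics"].round(3).tolist())
    for t in ["stand","tin_a","tub","tray","jar"]:
        print(t,[(round(d["conf"],2),[round(x*s,1) for x,s in zip(d["rect"],(640,400,640,400))]) for d in env.search_frame(n,t)])
E
```

```text
pics
time_s 0.0
joint_pos [ 1.04951881e+00  3.07600573e-01  1.50769701e+00 -3.33202634e-05
  1.32839621e+00 -7.34782931e-02]
joint_vel [ 0.0003491  -0.00014198  0.00157644  0.00122769  0.00020095  0.00067771]
joint_torque [-1.25983192e-03 -4.57555461e+01 -2.51919454e+01 -2.66585284e-04
  1.36889479e-02 -1.80682093e-05]
eef_pos [248.62595367 517.66703525 224.35635659]
eef_rot [-1.62888929  1.56869494 -2.07668048]
force [-1.01111111 -0.84330643  0.63356035]
moment [ 0.01287994  0.02444728 -0.01507972]
grip_width 85.4760118961888
top [[365.3217414006095, 0.0, 320.94214028316367], [0.0, 365.3217414006095, 203.83398318265543], [0.0, 0.0, 1.0]] [[-0.023, -0.986, 0.166, 410.635], [-0.999, 0.027, 0.02, -19.977], [-0.024, -0.166, -0.986, 1269.964], [0.0, 0.0, 0.0, 1.0]]
stand [(0.67, [391.0, 230.8, 58.2, 55.6])]
tin_a [(0.57, [378.0, 244.9, 26.5, 16.8])]
tub [(0.88, [408.8, 230.8, 26.4, 15.5]), (0.54, [367.3, 160.8, 25.6, 24.9])]
tray [(0.76, [269.7, 226.6, 61.2, 48.7])]
jar [(0.65, [378.8, 227.4, 17.0, 17.9]), (0.36, [313.3, 159.6, 30.2, 30.2]), (0.22, [377.3, 245.1, 25.3, 16.0])]
side [[381.2680967381996, 0.0, 319.4269856803083], [0.0, 381.2680967381996, 201.09685174589507], [0.0, 0.0, 1.0]] [[0.985, -0.105, 0.14, 466.265], [-0.174, -0.524, 0.834, -843.007], [-0.014, -0.845, -0.534, 584.706], [0.0, 0.0, 0.0, 1.0]]
stand []
tin_a [(0.9, [274.9, 241.2, 24.1, 59.4]), (0.9, [273.7, 276.2, 31.1, 66.9])]
tub [(0.91, [304.3, 280.3, 24.1, 42.4]), (0.68, [361.3, 355.6, 21.6, 88.0])]
tray [(0.96, [287.0, 182.4, 53.8, 35.9])]
jar [(0.97, [299.0, 247.6, 26.4, 30.7])]
wrist [[309.70691628693146, 0.0, 322.3785422707572], [0.0, 309.70691628693146, 201.65248164737093], [0.0, 0.0, 1.0]] [[0.433, 0.855, 0.285, 176.9], [0.901, -0.41, -0.137, 552.832], [-0.001, 0.317, -0.949, 374.949], [0.0, 0.0, 0.0, 1.0]]
stand [(0.53, [74.9, 378.5, 26.9, 9.0])]
tin_a [(0.85, [69.1, 389.2, 31.7, 21.7])]
tub []
tray [(0.57, [193.5, 377.8, 23.5, 40.0])]
jar []
```

Run:
```python
import cv2
a=cv2.imread("pics/top0.png")[120:280,220:440]; cv2.imwrite("pics/top0c.png",cv2.resize(a,None,fx=3.6,fy=3.6,interpolation=cv2.INTER_CUBIC))
a=cv2.imread("pics/side0.png")[140:340,200:400]; cv2.imwrite("pics/side0c.png",cv2.resize(a,None,fx=3,fy=3,interpolation=cv2.INTER_CUBIC))
```

```text
(no output)
```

View pics/top0c.png

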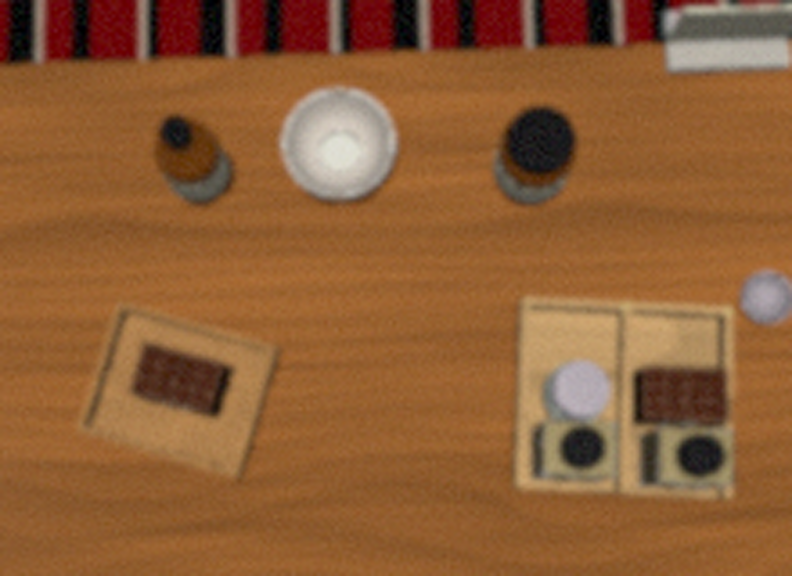

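View pics/side0c.png

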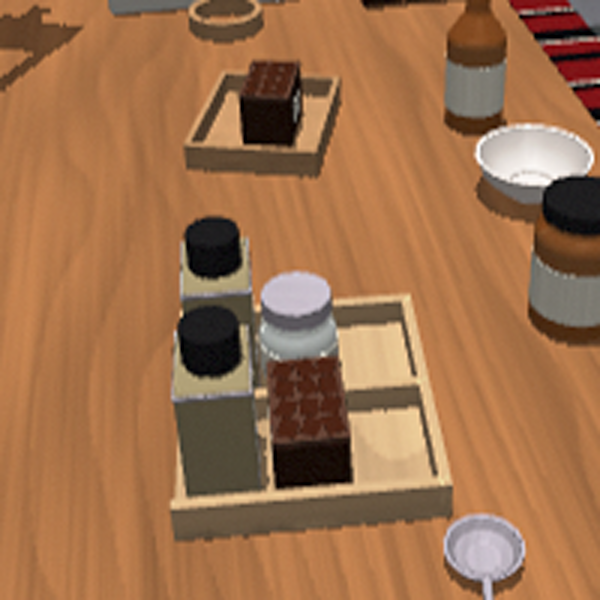

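View pics/top0.png

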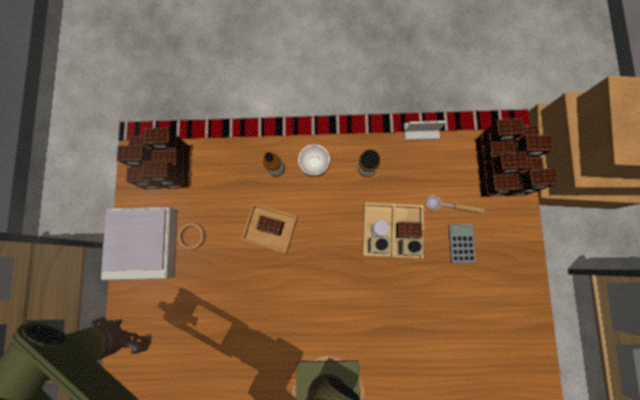

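View pics/side0.png

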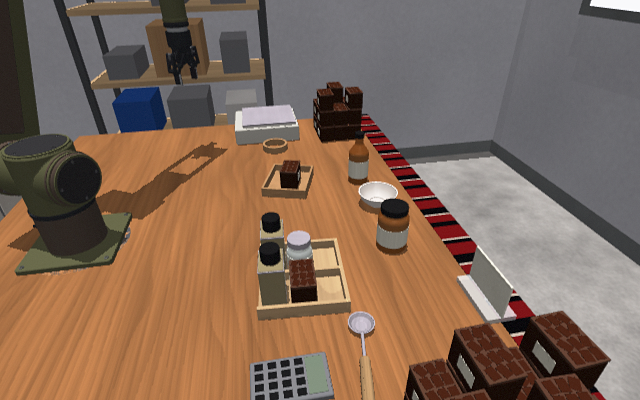

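The tub is in the right lane (nearer the scoop) at top pixel ≈(409,231), behind the tin at ≈(411,245). The tray, turned about 15°, is at left around (270,228). Next I'll get rough poses from the top camera.

```bash
cat > h.py <<'E'
import numpy as np, cv2
from scipy.spatial.transform import Rotation as Ro
from scipy.optimize import least_squares
def rot(o): return Ro.from_euler('xyz',o["eef_rot"]).as_matrix()
def proj(cam,P,fish=False):
    K,E=cam["camera_matrix"],cam["extrinsics"]
    p=(np.atleast_2d(P)-E[:3,3])@E[:3,:3]
    if fish:
        r=np.hypot(p[:,0],p[:,1]);th=np.arctan2(r,p[:,2]);s=th/np.maximum(r,1e-9)
        return np.c_[K[0,0]*p[:,0]*s+K[0,2],K[1,1]*p[:,1]*s+K[1,2]]
    return np.c_[K[0,0]*p[:,0]/p[:,2]+K[0,2],K[1,1]*p[:,1]/p[:,2]+K[1,2]]
def back(cam,uv,z,fish=False):
    K,E=cam["camera_matrix"],cam["extrinsics"]
    uv=np.atleast_2d(np.asarray(uv,float))
    d=np.c_[(uv[:,0]-K[0,2])/K[0,0],(uv[:,1]-K[1,2])/K[1,1],np.ones(len(uv))]
    if fish:
        r=np.hypot(d[:,0],d[:,1]); s=np.sin(r)/np.maximum(r,1e-9)
        d=np.c_[d[:,0]*s,d[:,1]*s,np.cos(r)]
    d=d@E[:3,:3].T
    t=(z-E[2,3])/d[:,2]
    return E[:3,3]+d*t[:,None]
def down(yaw):
    # tool x down, tool y (jaws) at yaw in world
    x=np.array([0,0,-1.]);y=np.array([np.cos(yaw),np.sin(yaw),0]);return np.c_[x,y,np.cross(x,y)]
def go(o,pos,yaw):
    R=rot(o); d=R.T@(np.array(pos)-o["eef_pos"]); 
    best=None
    for k in (0,np.pi):
        r=Ro.from_matrix(R.T@down(yaw+k)).as_rotvec(degrees=True)
        if best is None or np.linalg.norm(r)<np.linalg.norm(best): best=r
    print("turn",best.round(2),"shift",d.round(1),"rows>=",max(np.linalg.norm(d)/41.7,np.linalg.norm(best)/7.16).round(1))
def where(o):
    R=rot(o);print("pos",o["eef_pos"].round(1),"jaw yaw deg",np.degrees(np.arctan2(R[1,1],R[0,1])).round(2),"xaxis",R[:,0].round(4),"t",round(o["time_s"],2),"F",o["force"].round(1),"w",round(o["grip_width"],1))
E
python3 - <<'E'
from h import *; from plant import env
o=env.get_obs(); where(o)
c=env.capture("top")
f=lambda pts:[(220+x/3.6,120+y/3.6) for x,y in pts]
# tray outer top corners z=28
print("tray",back(c,f([(122,306),(276,347),(239,478),(82,430)]),28)[:,:2].round(0).tolist())
print("stand",back(c,f([(522,298),(733,305),(731,496),(516,490)]),30)[:,:2].round(0).tolist())
print("otub",back(c,f([(143,346),(230,366),(216,412),(134,392)]),66)[:,:2].round(0).tolist())
print("tub",back(c,f([(642,368),(726,368),(726,420),(640,420)]),68)[:,:2].round(0).tolist())
print("caps",back(c,f([(583,447),(700,455)]),136)[:,:2].round(0).tolist())
E
```

```text
pos [249.  518.3 225.3] jaw yaw deg 64.34 xaxis [-0. -0. -1.] t 0.9 F [-0.1 -0.1 -0.1] w 85.3
tray [[622.0, 238.0], [579.0, 90.0], [456.0, 126.0], [504.0, 275.0]]
stand [[619.0, -146.0], [607.0, -345.0], [428.0, -331.0], [438.0, -132.0]]
otub [[578.0, 210.0], [557.0, 129.0], [515.0, 143.0], [535.0, 218.0]]
tub [[545.0, -249.0], [543.0, -325.0], [496.0, -322.0], [498.0, -244.0]]
caps [[471.0, -182.0], [462.0, -280.0]]
```

Emit:
arm_command([
  [[35,0,0],[-30,-80,180],1],
  [[35,0,0],[-30,-80,180],1],
  [[35,0,0],[-30,-80,180],1],
  [[35,0,0],[-30,-80,180],1],
  [[35,0,0],[-30,-80,180],1],
])

```text
time_s: 1.37
eef_pos: [378.1, 366.1, 255.9]
eef_rot: [0.736, 1.57, -0.329]
force: [0.7, 0.4, 0.1]
grip_width: 85.0
```

Run:
```python
from h import *; from plant import env
o=env.get_obs(); where(o); print(o["joint_pos"].round(2)); go(o,(530,190,290),np.radians(-17))
```

```text
pos [378.1 366.1 255.9] jaw yaw deg 28.98 xaxis [ 1.2e-03 -4.0e-04 -1.0e+00] t 1.37 F [0.7 0.4 0.1] w 85.0
[ 0.69  0.22  1.56 -0.    1.37  0.18]
turn [ 4.598e+01  3.000e-02 -7.000e-02] shift [-33.8  47.6 227.7] rows>= 6.4
```

Emit:
arm_command([
  [[35,0,0],[-25,35,180],1],
  [[35,0,0],[-25,35,180],1],
  [[35,0,0],[-25,35,180],1],
  [[35,0,0],[-25,35,180],1],
  [[35,0,0],[-25,35,180],1],
])

```text
time_s: 1.78
eef_pos: [498.8, 224.8, 281.3]
eef_rot: [1.294, 1.567, -0.385]
force: [0.3, -0.5, 0.4]
grip_width: 85.1
```

Run:
```python
from h import *; from plant import env
o=env.get_obs(); where(o); print(o["joint_pos"].round(2)); go(o,(530,190,290),np.radians(-17))
```

```text
pos [498.8 224.8 281.3] jaw yaw deg -6.18 xaxis [ 0.0035 -0.0014 -1.    ] t 1.78 F [ 0.3 -0.5  0.4] w 85.1
[ 0.35  0.23  1.48 -0.    1.43  0.46]
turn [10.82  0.04 -0.21] shift [-8.6 34.8 31.3] rows>= 1.5
```

Emit:
arm_command([
  [[5,0,0],[-5,18,16],1],
  [[11,0,0],[-8,35,31],1],
  [[11,0,0],[-8,35,31],1],
  [[11,0,0],[-8,35,31],1],
])

```text
time_s: 2.12
eef_pos: [527.8, 193.3, 288.3]
eef_rot: [-3.011, 1.571, 1.41]
force: [-1.4, 0.0, 0.0]
grip_width: 85.1
```

Run:
```python
from h import *; from plant import env
import pickle
o=env.get_obs(); where(o)
c=env.capture("wrist"); cv2.imwrite("pics/w1.png",c["image"][:,:,::-1]); pickle.dump(c,open("w1.pkl","wb"))
for t in ["tub","tray"]: print(t,[(round(d["conf"],2),[round(x*s,1) for x,s in zip(d["rect"],(640,400,640,400))]) for d in env.search_frame("wrist",t)])
```

```text
pos [527.8 193.3 288.3] jaw yaw deg -16.74 xaxis [ 0.e+00  3.e-04 -1.e+00] t 2.12 F [-1.4  0.   0. ] w 85.1
tub []
tray [(0.71, [336.4, 161.6, 101.5, 118.7])]
```

View pics/w1.png

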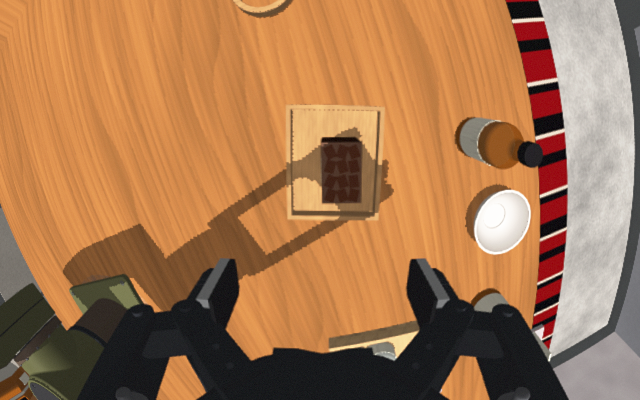

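The wrist view shows the tray at (336,162), with the order tub's top spanning roughly (322–361, 143–203). Zooming in to pick corners.

Run:
```python
import cv2
a=cv2.imread("pics/w1.png")[100:225,280:392]; cv2.imwrite("pics/w1c.png",cv2.resize(a,None,fx=4.8,fy=4.8,interpolation=cv2.INTER_CUBIC))
a=cv2.imread("pics/w1.png")[130:212,312:370]; cv2.imwrite("pics/w1d.png",cv2.resize(a,None,fx=7,fy=7,interpolation=cv2.INTER_NEAREST))
```

```text
(no output)
```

View pics/w1c.png

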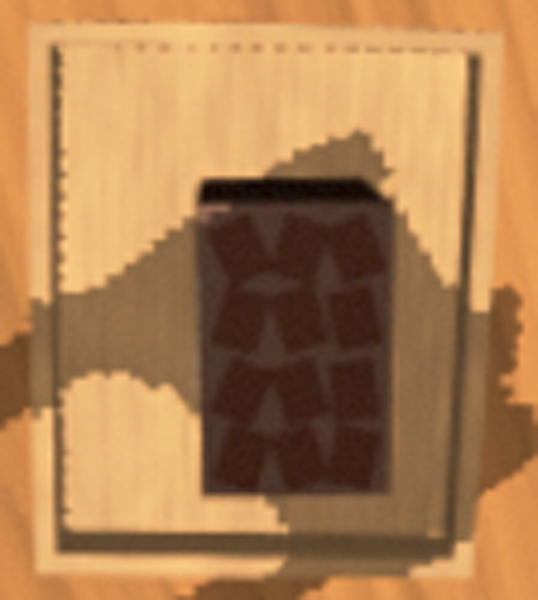

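View pics/w1d.png

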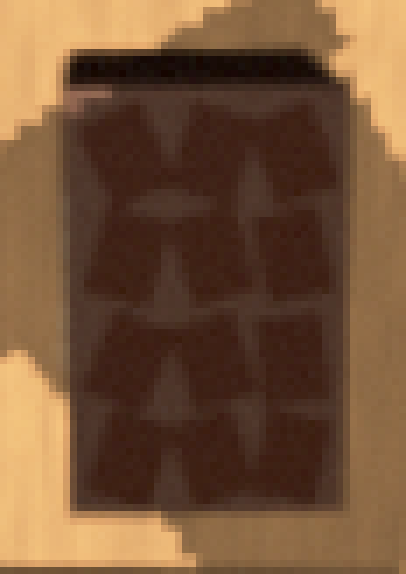

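```bash
cat >> h.py <<'E'
def rectfit(cam,uv,z,L,W,x0,fish=True):
    # uv order-free: matched to nearest corner; returns x,y,yaw(deg), resid px
    uv=np.asarray(uv,float)
    c=np.array([[a*L/2,b*W/2,0] for a in(1,-1) for b in(1,-1)])
    def P(p):
        return proj(cam,(Ro.from_euler('z',p[2]).apply(c)+[p[0],p[1],z]),fish)
    q=P(x0); idx=[np.argmin(np.linalg.norm(q-u,axis=1)) for u in uv]; assert len(set(idx))==len(uv),idx
    s=least_squares(lambda p:(P(p)[idx]-uv).ravel(),x0,x_scale=[1,1,.01])
    print("x,y,yaw",s.x[:2].round(2),np.degrees(s.x[2]).round(2),"res",s.fun.round(2))
    return s.x
E
python3 - <<'E'
from h import *; import pickle
c=pickle.load(open("w1.pkl","rb"))
f=lambda l,o,s:[(o[0]+x/s-.5,o[1]+y/s-.5) for x,y in l]
rectfit(c,f([(66,88),(348,84),(345,512),(72,512)],(312,130),7),66,50,78,[545,175,-.28])
# tray outer top
rectfit(c,f([(28,24),(503,34),(470,576),(38,573)],(280,100),4.8),28,130,160,[540,183,-.28])
E
```

```text
x,y,yaw [549.93 180.69] -15.75 res [-0.47 -0.29  0.59 -0.09  0.06 -0.11 -0.18  0.53]
x,y,yaw [543.48 185.97] -17.41 res [ 0.05 -0.05 -0.08 -0.16  0.28  0.26 -0.23  0.01]
```

```bash
cat >> h.py <<'E'
def edgefit(cam,z,L,W,x0,fish=True,half=3.0,iters=4,sides=(0,1,2,3),n=40,chan=None,verbose=True):
    """refine rect pose by the strongest grey edge along normals of each side"""
    img=cam["image"].astype(np.float32); g=img.mean(2) if chan is None else img[:,:,chan]
    g=cv2.GaussianBlur(g,(0,0),0.7)
    C=np.array([[L/2,W/2],[L/2,-W/2],[-L/2,-W/2],[-L/2,W/2]])
    # sides: 0:+x 1:-y 2:-x 3:+y
    p=np.array(x0,float); t=np.linspace(.08,.92,n)
    def pts(p):
        out=[]
        for k in sides:
            a,b=C[k],C[(k+1)%4]; q=a+(b-a)*t[:,None]
            q3=Ro.from_euler('z',p[2]).apply(np.c_[q,0*t])+[p[0],p[1],z]
            out.append(proj(cam,q3,fish))
        return out
    for it in range(iters):
        U=pts(p); nor=[];off=[];keep=[]
        s=np.arange(-half,half+.01,.25)
        for u in U:
            d=np.gradient(u,axis=0); nn=np.c_[-d[:,1],d[:,0]]; nn/=np.linalg.norm(nn,axis=1)[:,None]
            S=u[:,None]+nn[:,None]*s[None,:,None]
            pr=cv2.remap(g,S[...,0].astype(np.float32),S[...,1].astype(np.float32),cv2.INTER_LINEAR)
            gr=np.abs(np.gradient(pr,axis=1)); i=gr.argmax(1); 
            w=gr[np.arange(n),i]
            nor.append(nn);off.append(s[i]);keep.append((w>1.5)&(i>0)&(i<len(s)-1))
        Uo=np.concatenate(U);nor=np.concatenate(nor);off=np.concatenate(off);keep=np.concatenate(keep)
        tgt=Uo+nor*off[:,None]
        f=lambda q:(((np.concatenate(pts(q))-tgt)*nor).sum(1))[keep]
        r=least_squares(f,p,x_scale=[1,1,.01],loss="soft_l1",f_scale=.3); p=r.x; half=max(2.0,half*.8)
    res=((np.concatenate(pts(p))-tgt)*nor).sum(1).reshape(len(sides),n);k=keep.reshape(len(sides),n)
    if verbose: print("edgefit",p[:2].round(2),np.degrees(p[2]).round(2),[(int(kk.sum()),round(float(np.median(rr[kk])),2) if kk.any() else None) for rr,kk in zip(res,k)])
    return p
def overlay(cam,polys,fn,box,s,fish=True):
    x0,y0,x1,y1=box
    a=cv2.resize(cam["image"][y0:y1,x0:x1,::-1],None,fx=s,fy=s,interpolation=cv2.INTER_NEAREST)
    for P in polys:
        q=(proj(cam,P,fish)-[x0,y0]+.5)*s
        cv2.polylines(a,[q.round().astype(int)],True,(0,255,0),1)
    cv2.imwrite(fn,a)
def rect3(p,z,L,W):
    C=np.array([[L/2,W/2,0],[L/2,-W/2,0],[-L/2,-W/2,0],[-L/2,W/2,0]])
    C=np.concatenate([np.linspace(C[i],C[(i+1)%4],8) for i in range(4)])
    return Ro.from_euler('z',p[2]).apply(C)+[p[0],p[1],z]
E
python3 - <<'E'
from h import *; import pickle
c=pickle.load(open("w1.pkl","rb"))
x0=[549.93,180.69,np.radians(-15.75)]
p=edgefit(c,66,50,78,x0); p=edgefit(c,66,50,78,x0,chan=0); edgefit(c,66,50,78,x0,half=2)
edgefit(c,66,50,78,x0,sides=(0,2,3)); edgefit(c,66,50,78,x0,sides=(0,2)); 
t=edgefit(c,28,130,160,[543.5,186,-.304])
overlay(c,[rect3(p,66,50,78),rect3(t,28,130,160)],"pics/w1o.png",(280,95,395,225),4.6)
E
```

```text
edgefit [550.16 180.88] -15.46 [(39, 0.01), (39, -0.22), (39, -0.0), (38, -0.02)]
edgefit [550.06 180.91] -15.39 [(39, 0.02), (39, 0.02), (39, 0.0), (39, -0.03)]
edgefit [550.15 180.85] -15.53 [(39, 0.01), (39, 0.01), (39, 0.0), (38, -0.02)]
edgefit [550.1  180.74] -15.45 [(39, 0.0), (39, -0.03), (37, -0.01)]
edgefit [542.41 156.53] -15.1 [(22, 0.02), (26, 0.02)]
edgefit [543.38 185.79] -17.51 [(35, 0.03), (35, -0.0), (39, 0.24), (40, -0.01)]
```

View pics/w1o.png

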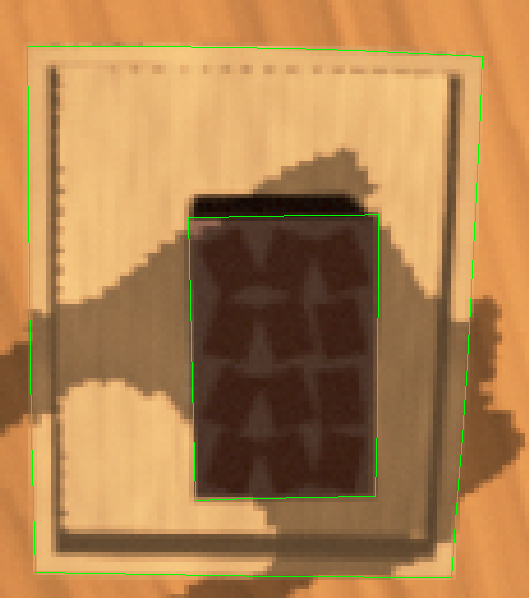

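Emit:
arm_command([
  [[0,0,0],[0,52,194],1],
  [[0,0,0],[0,52,194],1],
  [[0,0,0],[0,52,194],1],
  [[0,0,0],[0,52,194],1],
  [[0,0,0],[0,52,194],1],
])

```text
time_s: 2.68
eef_pos: [520.3, -7.6, 288.3]
eef_rot: [-0.099, 1.57, -1.958]
force: [0.8, -0.7, 0.2]
grip_width: 85.7
```

Emit:
arm_command([
  [[0,0,0],[0,52,194],1],
  [[0,0,0],[0,52,194],1],
  [[0,0,0],[0,52,194],1],
  [[0,0,0],[0,52,194],1],
  [[0,0,0],[0,52,194],1],
])

```text
time_s: 3.1
eef_pos: [515.1, -208.7, 288.4]
eef_rot: [0.506, 1.57, -1.354]
force: [0.1, 0.1, 0.0]
grip_width: 85.8
```

Emit:
arm_command([
  [[-6.5,0,0],[0,7,27],1],
  [[-13,0,0],[0,15,54],1],
  [[-13,0,0],[0,15,54],1],
  [[-13,0,0],[0,15,54],1],
])

```text
time_s: 3.43
eef_pos: [514.3, -263.5, 287.8]
eef_rot: [-2.461, 1.57, 2.186]
force: [0.3, 0.1, 0.3]
grip_width: 85.6
```

Run:
```python
from h import *; from plant import env
import pickle
o=env.get_obs(); where(o); print(o["joint_pos"].round(2))
c=env.capture("wrist"); cv2.imwrite("pics/w2.png",c["image"][:,:,::-1]); pickle.dump(c,open("w2.pkl","wb"))
```

```text
pos [ 514.3 -263.5  287.8] jaw yaw deg -3.75 xaxis [-6.e-04  9.e-04 -1.e+00] t 3.43 F [0.3 0.1 0.3] w 85.6
[-0.55  0.27  1.4   0.    1.47 -0.48]
```

View pics/w2.png

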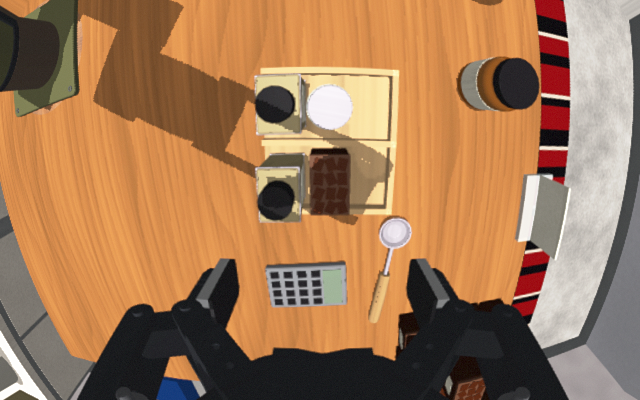

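The stand is at about (330,140). The wanted tub's top is at (330,183), and its tin has its cap at (276,200) and its top face at about (258–303, 165–222).

Run:
```python
from h import *; import pickle
c=pickle.load(open("w2.pkl","rb"))
i0=back(c,[(330,187)],68,True)[0]; print(i0)
y=np.radians(-3.7)
tub=edgefit(c,68,50,78,[i0[0],i0[1],y]); edgefit(c,68,50,78,[i0[0],i0[1],y],chan=0);edgefit(c,68,50,78,tub,half=1.5)
i1=back(c,[(280,195)],108,True)[0]; print(i1)
tin=edgefit(c,108,48,64,[i1[0],i1[1],y],half=5); edgefit(c,108,48,64,tin,half=2,chan=0); edgefit(c,108,48,64,tin,half=1.5,chan=2)
print(back(c,[(276.5,199.5)],136,True))
i2=back(c,[(280,104)],108,True)[0]
tb=edgefit(c,108,48,64,[i2[0],i2[1],y],half=4)
overlay(c,[rect3(tub,68,50,78),rect3(tin,108,48,64),rect3(tb,108,48,64)],"pics/w2o.png",(245,60,405,225),3.6)
overlay(c,[rect3(tub,68,50,78),rect3(tin,108,48,64)],"pics/w2p.png",(250,150,360,225),7)
```

```text
[ 523.34870921 -287.48573069   68.        ]
edgefit [ 523.04 -285.18] -3.79 [(40, -0.01), (37, -0.06), (33, 0.01), (39, -0.18)]
edgefit [ 523.06 -285.11] -4.02 [(40, 0.05), (37, -0.17), (33, -0.04), (40, -0.32)]
edgefit [ 523.04 -285.23] -3.81 [(40, -0.01), (38, -0.03), (32, 0.01), (39, -0.21)]
[ 466.68010861 -281.74287783  108.        ]
edgefit [ 465.89 -280.9 ] -4.62 [(39, 0.1), (38, -0.93), (31, 0.95), (40, -0.05)]
edgefit [ 466.05 -281.08] -4.56 [(36, 0.0), (33, 0.18), (26, -0.04), (40, 0.05)]
edgefit [ 465.77 -280.61] -4.18 [(35, 0.05), (23, -0.93), (24, 0.8), (40, -0.28)]
[[ 467.11374837 -277.9554755   136.        ]]
edgefit [ 473.49 -180.62] -3.16 [(40, 0.54), (30, 0.66), (35, 0.34), (40, 0.3)]
```

View pics/w2o.png

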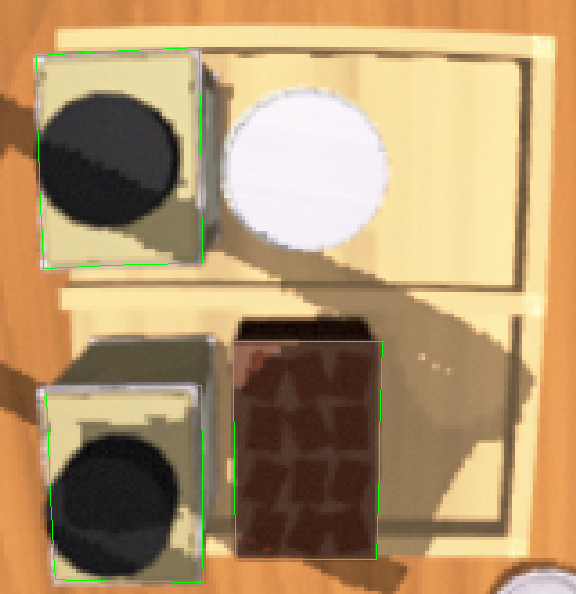

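View pics/w2p.png

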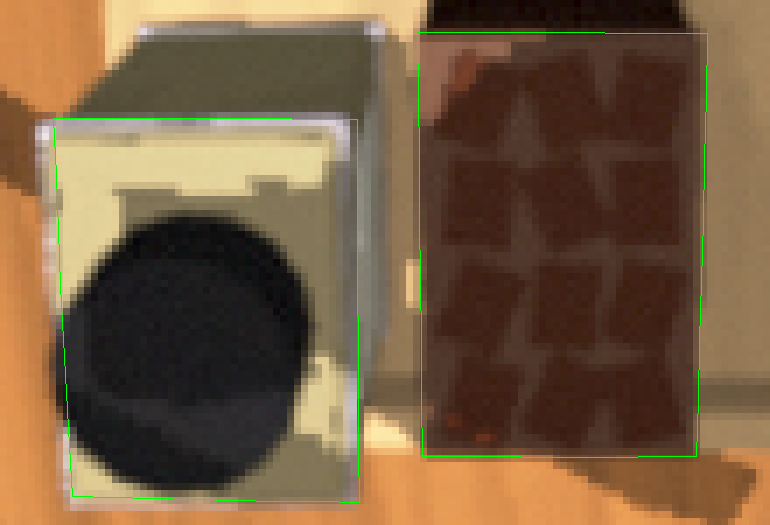

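Run:
```python
from h import *; import pickle
c=pickle.load(open("w2.pkl","rb"))
f=lambda l,o,s:[(o[0]+x/s-.5,o[1]+y/s-.5) for x,y in l]
t=rectfit(c,f([(37,124),(353,120),(359,507),(67,507)],(250,150),7),108,48,64,[466,-281,-.06])
tb=rectfit(c,f([(36,55),(201,47),(203,265),(42,269)],(245,60),3.6),108,48,64,[473,-180,-.06])
cap=lambda p:np.array([[p[0]+19*np.cos(a),p[1]+19*np.sin(a),z] for z in(136,) for a in np.linspace(0,6.28,40)])
overlay(c,[rect3(t,108,48,64),cap(t),cap(t)-[0,0,28]],"pics/w2q.png",(250,150,360,225),7)
```

```text
x,y,yaw [ 464.82 -281.75] -3.57 res [ 0.99  0.32 -0.94  0.3  -0.37 -0.3   0.38 -0.44]
x,y,yaw [ 473.62 -180.88] -3.5 res [ 0.28  0.15 -0.34  0.42 -0.18 -0.29  0.27 -0.29]
```

View pics/w2q.png

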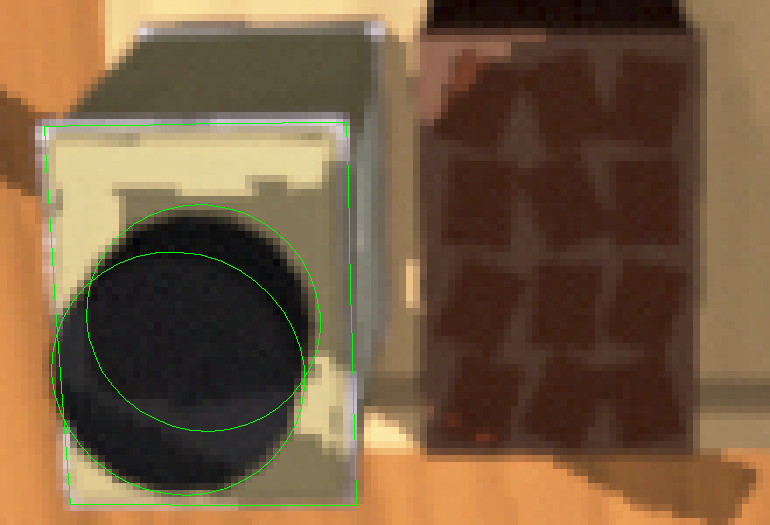

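Emit:
arm_command([
  [[0,0,0],[33,-16,7],1],
  [[0,0,0],[66,-32,14],1],
  [[0,0,0],[98,-48,21.5],1],
  [[0,0,0],[98,-48,21.5],1],
  [[0,0,0],[98,-48,21.5],1],
])

```text
time_s: 3.9
eef_pos: [463.5, -278.9, 188.8]
eef_rot: [-2.27, 1.565, 2.379]
force: [0.3, 0.7, 0.9]
grip_width: 85.6
```

Run:
```python
from h import *; from plant import env
import pickle
o=env.get_obs(); where(o); go(o,(464.8,-281.7,131),np.radians(-3.7))
c=env.capture("wrist"); cv2.imwrite("pics/w3.png",c["image"][:,:,::-1]); pickle.dump(c,open("w3.pkl","wb"))
```

```text
pos [ 463.5 -278.9  188.8] jaw yaw deg -3.65 xaxis [-0.0038  0.0037 -1.    ] t 3.9 F [0.3 0.7 0.9] w 85.6
turn [ 0.05 -0.2   0.23] shift [57.8  1.7  2.9] rows>= 1.4
```

View pics/w3.png

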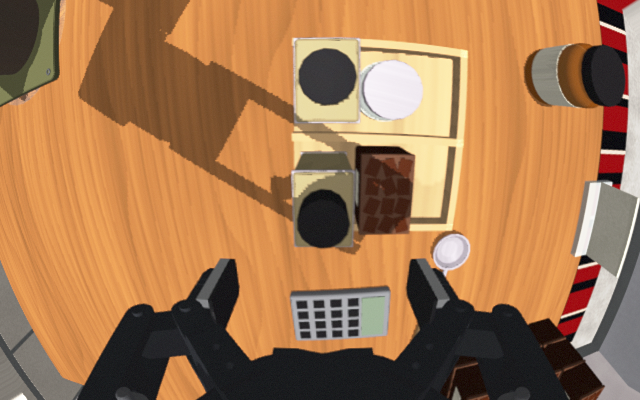

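Run:
```python
from h import *; import pickle
c=pickle.load(open("w3.pkl","rb"))
t=[464.8,-281.7,np.radians(-3.6)]
for h in (2,3): 
  for ch in (None,0,2): edgefit(c,108,48,64,t,half=h,chan=ch)
tub=edgefit(c,68,50,78,[523,-285.2,-.066])
edgefit(c,108,48,64,[473.6,-180.9,-.06],half=2)
cap=lambda p:np.array([[p[0]+19*np.cos(a),p[1]+19*np.sin(a),z] for z in(136,) for a in np.linspace(0,6.28,40)])
overlay(c,[rect3(t,108,48,64),cap(t),cap(t)-[0,0,28],rect3(tub,68,50,78)],"pics/w3q.png",(285,140,420,255),5.8)
```

```text
edgefit [ 465.71 -281.29] -3.61 [(22, 0.28), (29, 1.07), (14, 0.85), (40, 0.17)]
edgefit [ 464.92 -281.36] -3.33 [(28, 1.22), (26, 0.76), (30, 0.53), (40, 0.24)]
edgefit [ 463.84 -281.23] -3.57 [(18, -0.01), (21, 0.88), (34, -0.03), (40, 0.09)]
edgefit [ 465.67 -281.41] -3.78 [(32, 0.29), (28, 1.11), (17, 1.11), (40, 0.15)]
edgefit [ 464.87 -281.35] -3.34 [(26, 1.14), (27, 0.99), (30, 0.52), (40, 0.21)]
edgefit [ 463.88 -281.26] -3.45 [(17, -0.09), (21, 0.92), (36, -0.04), (40, 0.09)]
edgefit [ 522.98 -285.61] -2.85 [(38, 0.14), (40, 0.13), (29, 0.98), (37, 0.07)]
edgefit [ 473.01 -181.13] -2.97 [(24, 0.97), (33, 0.22), (40, 0.12), (40, 0.23)]
```

View pics/w3q.png

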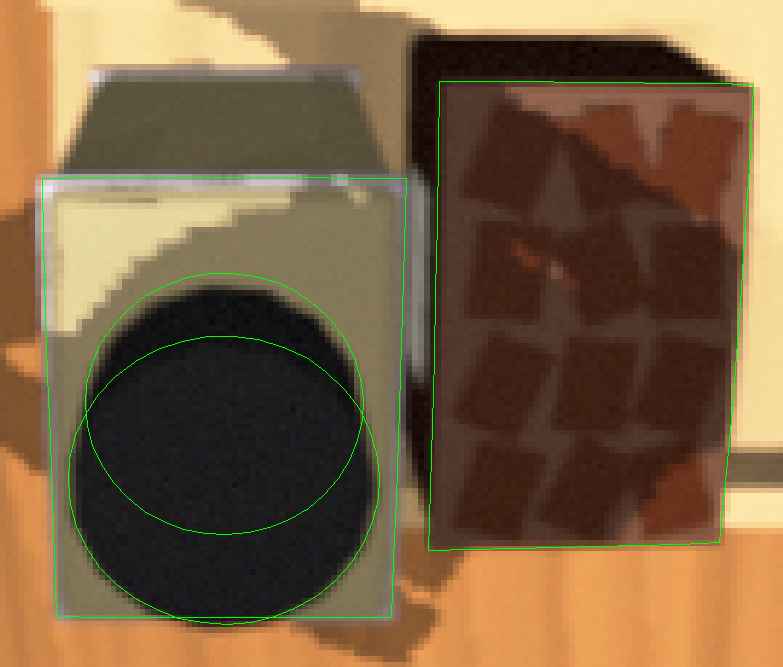

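Emit:
arm_command([
  [[0,0,0],[25,1.5,3],1],
  [[0,0,0],[45,1.5,3],1],
  [[0,0,0],[58,1.5,3],1],
  [[0,0,0],[61,1.5,3],1],
  [[0,0,0],[61,1.5,3],1],
])

```text
time_s: 4.37
eef_pos: [468.5, -284.8, 130.4]
eef_rot: [1.185, 1.568, -0.449]
force: [0.0, 0.6, -0.4]
grip_width: 85.3
```

Run:
```python
from h import *; from plant import env
import pickle
o=env.get_obs(); where(o); 
c=env.capture("wrist"); cv2.imwrite("pics/w4.png",c["image"][:,:,::-1]); pickle.dump(c,open("w4.pkl","wb"))
o=env.get_obs(); where(o);go(o,(464.8,-281.8,126),np.radians(-3.7))
print(proj(c,np.array([o["eef_pos"],o["eef_pos"]+[0,0,5]]),True))
```

```text
pos [ 468.5 -284.8  130.4] jaw yaw deg -3.59 xaxis [ 0.0022 -0.001  -1.    ] t 4.37 F [ 0.   0.6 -0.4] w 85.3
pos [ 468.6 -285.2  131. ] jaw yaw deg -3.6 xaxis [ 0.003  -0.0018 -1.    ] t 4.42 F [ 0.4 -0.9  0.2] w 85.8
turn [ 0.1   0.09 -0.18] shift [ 5.  -4.1 -3.2] rows>= 0.2
[[320.40361834 256.07522971]
 [320.37271583 260.55871883]]
```

View pics/w4.png

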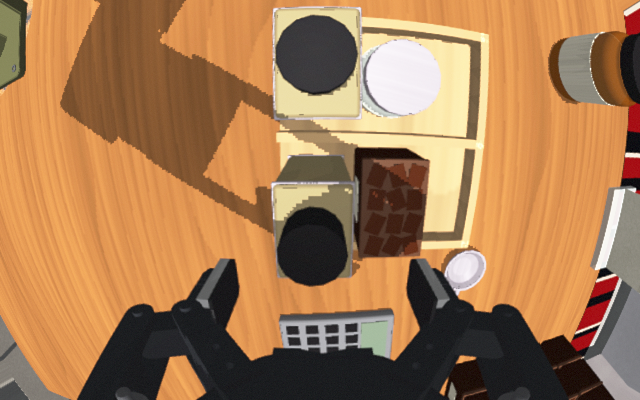

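Emit:
arm_command([
  [[0,0,0],[0,0,0],1],
  [[0,0,0],[0,0,0],1],
])

```text
time_s: 4.58
eef_pos: [467.9, -285.5, 131.0]
eef_rot: [1.04, 1.567, -0.594]
force: [-0.7, -0.4, 0.4]
grip_width: 85.2
```

Run:
```python
from h import *; from plant import env
o=env.get_obs(); where(o);go(o,(464.8,-281.8,126),np.radians(-3.7))
```

```text
pos [ 467.9 -285.5  131. ] jaw yaw deg -3.64 xaxis [ 0.003 -0.002 -1.   ] t 4.58 F [-0.7 -0.4  0.4] w 85.2
turn [ 0.06  0.1  -0.18] shift [ 5.  -3.4 -3.5] rows>= 0.2
```

Emit:
arm_command([
  [[0,0,0],[2,-3.3,-3.6],1],
  [[0,0,0],[5,-3.3,-3.6],1],
  [[0,0,0],[5,-3.3,-3.6],1],
  [[0,0,0],[5,-3.3,-3.6],1],
])

```text
time_s: 4.92
eef_pos: [463.1, -280.9, 124.2]
eef_rot: [-2.058, 1.57, 2.59]
force: [-0.0, -0.3, -0.0]
grip_width: 85.5
```

Run:
```python
from h import *; from plant import env
import pickle
c=env.capture("wrist"); cv2.imwrite("pics/w5.png",c["image"][:,:,::-1]); pickle.dump(c,open("w5.pkl","wb"))
o=env.get_obs(); where(o);go(o,(464.8,-281.8,126),np.radians(-3.7))
```

```text
pos [ 463.2 -281.   124.3] jaw yaw deg -3.66 xaxis [-1.e-04  1.e-04 -1.e+00] t 4.97 F [-0.3  0.4  1. ] w 85.6
turn [ 0.04 -0.    0.01] shift [-1.7  1.6  0.7] rows>= 0.1
```

View pics/w5.png

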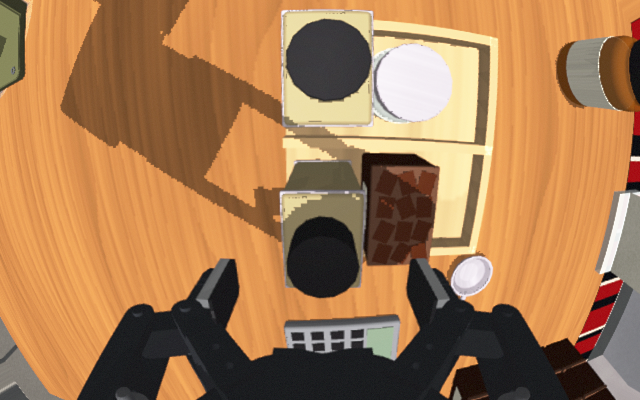

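Run:
```python
from h import *; import pickle
c=pickle.load(open("w5.pkl","rb"))
o=[463.2,-281,124.3]
t=[464.8,-281.8,np.radians(-3.6)]
for ch in (None,0,2): edgefit(c,108,48,64,t,half=2.5,chan=ch)
print(proj(c,np.array([o,[o[0],o[1],136]]),True))
cap=lambda p:np.array([[p[0]+19*np.cos(a),p[1]+19*np.sin(a),z] for z in(136,) for a in np.linspace(0,6.28,40)])
overlay(c,[rect3(t,108,48,64),cap(t),cap(t)-[0,0,28],rect3([523,-285.3,-.066],68,50,78)],"pics/w5q.png",(200,150,450,310),3.2)
```

```text
edgefit [ 465.1  -281.17] -3.93 [(36, 0.07), (9, 0.76), (21, 0.08), (40, 0.05)]
edgefit [ 464.87 -281.25] -4.51 [(34, 0.16), (11, 1.03), (23, 0.3), (38, 0.23)]
edgefit [ 465.1  -280.94] -3.43 [(36, 0.04), (8, 0.55), (23, 0.08), (40, -0.1)]
[[320.34409408 255.28350628]
 [320.2061733  266.06487197]]
```

View pics/w5q.png

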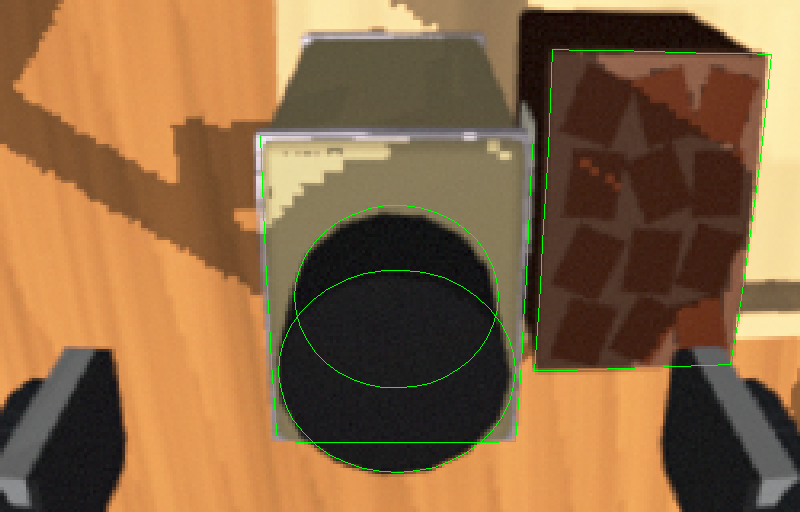

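Emit:
arm_command([
  [[0,0,0],[-2,0.3,0],1],
  [[0,0,0],[-2,0.3,0],0.2],
  [[0,0,0],[-2,0.3,0],0.2],
  [[0,0,0],[-2,0.3,0],0.2],
])

```text
time_s: 5.3
eef_pos: [463.8, -281.2, 126.4]
eef_rot: [0.943, 1.571, -0.691]
force: [-0.5, -0.6, -0.1]
grip_width: 52.2
```

Run:
```python
from h import *; from plant import env
import pickle
c=env.capture("wrist"); cv2.imwrite("pics/w6.png",c["image"][:,:,::-1]); pickle.dump(c,open("w6.pkl","wb"))
o=env.get_obs(); where(o)
overlay(c,[],"pics/w6q.png",(200,150,450,310),3.2)
```

```text
pos [ 463.7 -281.1  126.3] jaw yaw deg -3.66 xaxis [ 1.e-04 -0.e+00 -1.e+00] t 5.35 F [-0.7  0.4 -0. ] w 51.2
```

View pics/w6q.png

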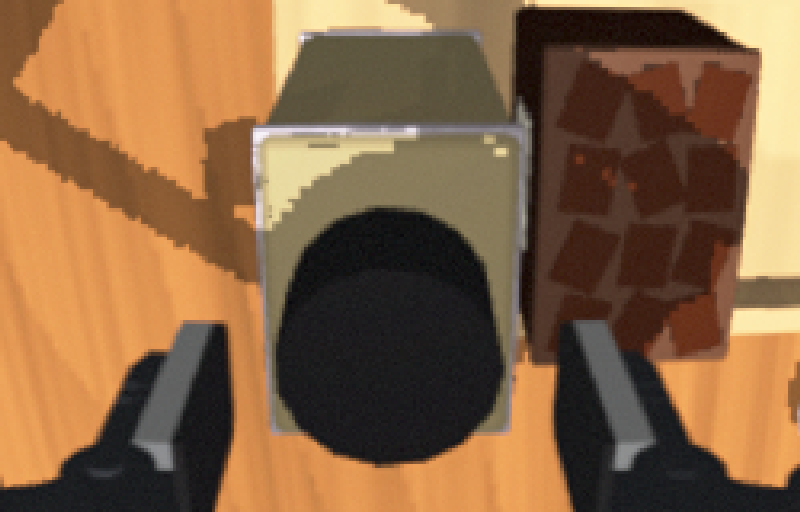

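Emit:
arm_command([
  [[0,0,0],[0,-0.7,0.3],0.2],
  [[0,0,0],[0,-0.7,0.3],0.0],
  [[0,0,0],[0,-0.7,0.3],-0.1],
  [[0,0,0],[0,-0.7,0.3],-0.2],
])

```text
time_s: 5.68
eef_pos: [463.1, -281.4, 126.7]
eef_rot: [1.301, 1.57, -0.334]
force: [-1.2, 1.1, 3.2]
grip_width: 34.8
```

Run:
```python
from h import *; from plant import env
import pickle
c=env.capture("wrist"); cv2.imwrite("pics/w7.png",c["image"][:,:,::-1]); pickle.dump(c,open("w7.pkl","wb"))
o=env.get_obs(); where(o)
overlay(c,[],"pics/w7q.png",(200,150,450,310),3.2)
```

```text
pos [ 463.  -281.3  126.7] jaw yaw deg -3.66 xaxis [ 3.e-04 -1.e-04 -1.e+00] t 5.73 F [-0.1  0.5  3. ] w 35.2
```

View pics/w7q.png

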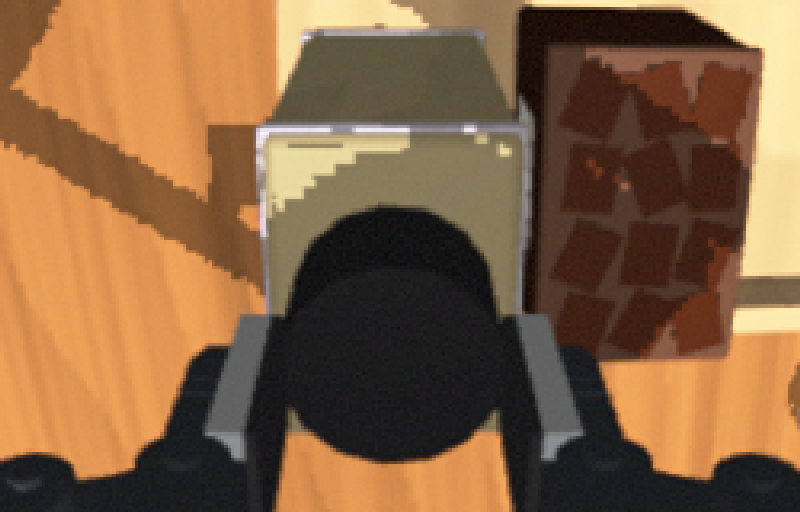

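Emit:
arm_command([
  [[0,0,0],[0,0,0],-0.5],
  [[0,0,0],[0,0,0],-1],
  [[0,0,0],[0,0,0],-1],
])

```text
time_s: 5.98
eef_pos: [463.1, -281.4, 126.9]
eef_rot: [1.065, 1.57, -0.569]
force: [-0.2, 0.4, 5.0]
grip_width: 33.1
```

Run:
```python
from h import *; from plant import env
import pickle
c=env.capture("wrist"); cv2.imwrite("pics/w8.png",c["image"][:,:,::-1]); pickle.dump(c,open("w8.pkl","wb"))
o=env.get_obs(); where(o)
pickle.dump(o,open("grasp_tin.pkl","wb"))
s=env.capture("side"); cv2.imwrite("pics/s8.png",s["image"][:,:,::-1]); pickle.dump(s,open("s8.pkl","wb"))
overlay(c,[],"pics/w8q.png",(200,150,450,310),3.2)
```

```text
pos [ 463.1 -281.4  126.9] jaw yaw deg -3.66 xaxis [ 5.e-04 -3.e-04 -1.e+00] t 6.03 F [-0.5 -0.2  4.9] w 33.7
```

View pics/w8q.png

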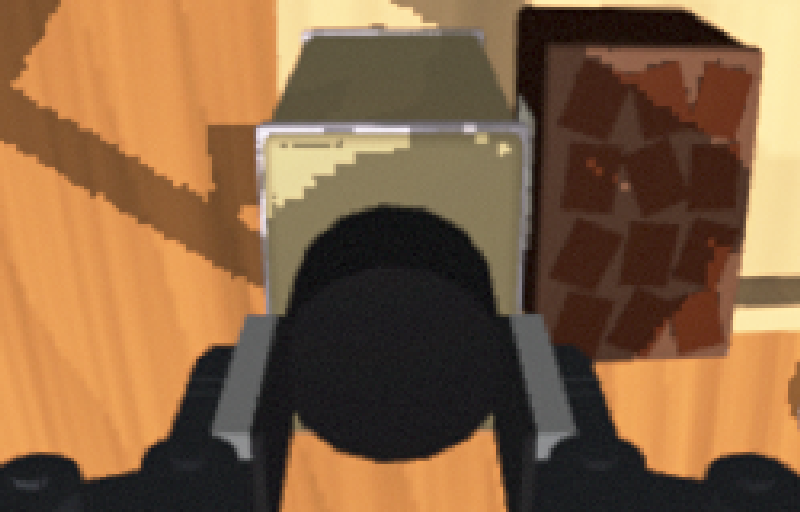

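Emit:
arm_command([
  [[0,0,0],[-8,0,0],-1],
  [[0,0,0],[-25,0,0],-1],
  [[0,0,0],[-55,0,0],-1],
  [[0,0,0],[-90,0,0],-1],
  [[0,0,0],[-125,0,0],-1],
])

```text
time_s: 6.5
eef_pos: [461.5, -280.3, 251.0]
eef_rot: [-2.121, 1.566, 2.528]
force: [0.3, -1.0, -5.8]
grip_width: 32.9
```

Emit:
arm_command([
  [[0,0,0],[-25,0,0],-1],
  [[0,0,0],[-28,0,0],-1],
  [[0,0,0],[-28,0,0],-1],
])

```text
time_s: 6.75
eef_pos: [463.4, -281.7, 280.3]
eef_rot: [0.965, 1.568, -0.669]
force: [0.5, 0.4, -4.7]
grip_width: 33.1
```

Run:
```python
from h import *; from plant import env
import pickle
c=env.capture("wrist"); cv2.imwrite("pics/w9.png",c["image"][:,:,::-1]); pickle.dump(c,open("w9.pkl","wb"))
o=env.get_obs(); where(o)
go(o,(500,-20,276),np.radians(-3.66))
```

```text
pos [ 462.2 -280.8  278.2] jaw yaw deg -3.65 xaxis [-1.4e-03  9.0e-04 -1.0e+00] t 6.8 F [-0.   0.2 -6.3] w 33.1
turn [ 0.01 -0.04  0.08] shift [   2.4   21.1 -262.7] rows>= 6.3
```

View pics/w9.png

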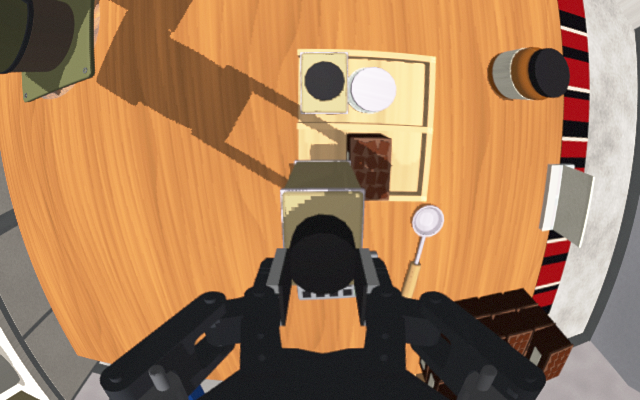

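Emit:
arm_command([
  [[0,0,0],[0,2,-20],-1],
  [[0,0,0],[0,4,-50],-1],
  [[0,0,0],[0,7,-85],-1],
  [[0,0,0],[0,10,-120],-1],
  [[0,0,0],[0,13,-158],-1],
])

```text
time_s: 7.22
eef_pos: [483.8, -122.9, 275.6]
eef_rot: [-1.791, 1.564, 2.856]
force: [1.0, -0.2, -4.2]
grip_width: 32.8
```

Emit:
arm_command([
  [[0,0,0],[0,3,-35],-1],
  [[0,0,0],[0,6,-70],-1],
  [[0,0,0],[0,8,-95],-1],
  [[0,0,0],[0,8,-105],-1],
  [[0,0,0],[0,8,-105],-1],
])

```text
time_s: 7.63
eef_pos: [498.7, -17.5, 276.2]
eef_rot: [-1.806, 1.564, 2.847]
force: [0.6, 0.6, -4.8]
grip_width: 33.2
```

Run:
```python
from h import *; from plant import env
import pickle
c=env.capture("wrist"); cv2.imwrite("pics/w10.png",c["image"][:,:,::-1]); pickle.dump(c,open("w10.pkl","wb"))
o=env.get_obs(); where(o)
go(o,(500,-20,118.9),np.radians(-3.66))
s=env.capture("side"); cv2.imwrite("pics/s10.png",s["image"][:,:,::-1])
```

```text
pos [499.  -19.3 276.6] jaw yaw deg -3.51 xaxis [-5.6e-03 -1.0e-04 -1.0e+00] t 7.68 F [-0.4 -0.5 -6.2] w 33.3
turn [0.15 0.02 0.32] shift [157.7   2.    0.5] rows>= 3.8
```

View pics/s10.png

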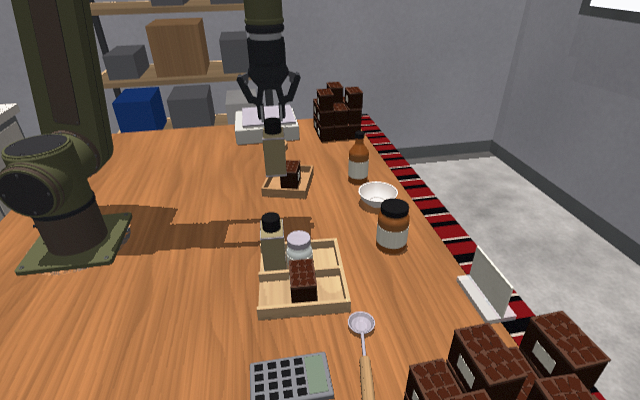

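Emit:
arm_command([
  [[0,0,0.3],[30,1,0],-1],
  [[0,0,0.3],[65,1,0],-1],
  [[0,0,0.3],[100,1,0],-1],
  [[0,0,0.3],[130,1,0],-1],
  [[0,0,0.3],[146,1,0],-1],
])

```text
time_s: 8.15
eef_pos: [498.1, -21.8, 129.0]
eef_rot: [-1.333, 1.568, -2.97]
force: [-0.7, 0.9, -5.4]
grip_width: 32.9
```

Emit:
arm_command([
  [[0,0,0],[0,0,0],-1],
  [[0,0,0],[0,0,0],-1],
  [[0,0,0],[3,0,0],-1],
  [[0,0,0],[6,0,0],-1],
])

```text
time_s: 8.48
eef_pos: [503.7, -21.1, 128.8]
eef_rot: [1.519, 1.561, -0.117]
force: [0.3, -1.2, -5.4]
grip_width: 33.6
```

Run:
```python
from h import *; from plant import env
o=env.get_obs(); where(o)
go(o,(500,-20,118.9),np.radians(-3.66))
```

```text
pos [503.7 -21.1 128.8] jaw yaw deg -3.7 xaxis [ 0.0095 -0.0011 -1.    ] t 8.48 F [ 0.3 -1.2 -5.4] w 33.6
turn [-0.04  0.03 -0.55] shift [ 9.9 -3.8 -0.9] rows>= 0.3
```

Emit:
arm_command([
  [[0,0,-0.5],[3,-2,0],-1],
  [[0,0,-0.5],[5,-2,0],-1],
  [[0,0,-0.5],[7,-2,0],-1],
  [[0,0,-0.5],[7,-2,0],-1],
])

```text
time_s: 8.82
eef_pos: [499.7, -20.1, 120.3]
eef_rot: [-1.561, 1.567, 3.088]
force: [-0.5, -0.5, -4.5]
grip_width: 32.8
```

Run:
```python
from h import *; from plant import env
o=env.get_obs(); where(o)
go(o,(500,-20,118.9),np.radians(-3.66))
```

```text
pos [499.7 -20.1 120.3] jaw yaw deg -3.64 xaxis [-3.5e-03  2.0e-04 -1.0e+00] t 8.82 F [-0.5 -0.5 -4.5] w 32.8
turn [0.02 0.   0.2 ] shift [ 1.4  0.3 -0.1] rows>= 0.0
```

Emit:
arm_command([
  [[0,0,0.1],[0.7,0,0],-1],
  [[0,0,0.1],[1.4,0,0],-1],
  [[0,0,0.1],[2,0,0],-1],
])

```text
time_s: 9.07
eef_pos: [500.0, -20.1, 119.0]
eef_rot: [-1.496, 1.57, -3.13]
force: [-2.1, 0.9, 5.8]
grip_width: 32.9
```

Run:
```python
from h import *; from plant import env
o=env.get_obs(); where(o); print(o["moment"].round(2))
```

```text
pos [500.  -20.1 119. ] jaw yaw deg -3.65 xaxis [-0.001 -0.    -1.   ] t 9.07 F [-2.1  0.9  5.8] w 32.9
[ 0.05  0.38 -0.02]
```

Emit:
arm_command([
  [[0,0,0],[0,0,0],-0.2],
  [[0,0,0],[0,0,0],0.2],
  [[0,0,0],[0,0,0],0.6],
  [[0,0,0],[0,0,0],1],
  [[0,0,0],[0,0,0],1],
])

```text
time_s: 9.48
eef_pos: [500.2, -20.2, 118.6]
eef_rot: [-1.501, 1.57, -3.135]
force: [0.3, 0.1, 0.8]
grip_width: 80.4
```

Run:
```python
from h import *; from plant import env
import pickle
o=env.get_obs(); where(o); pickle.dump(o,open("rel_tin.pkl","wb"))
c=env.capture("wrist"); pickle.dump(c,open("w11.pkl","wb"));overlay(c,[],"pics/w11q.png",(200,150,450,310),3.2)
```

```text
pos [500.2 -20.2 118.6] jaw yaw deg -3.66 xaxis [-8.e-04 -0.e+00 -1.e+00] t 9.48 F [0.3 0.1 0.8] w 80.4
```

View pics/w11q.png

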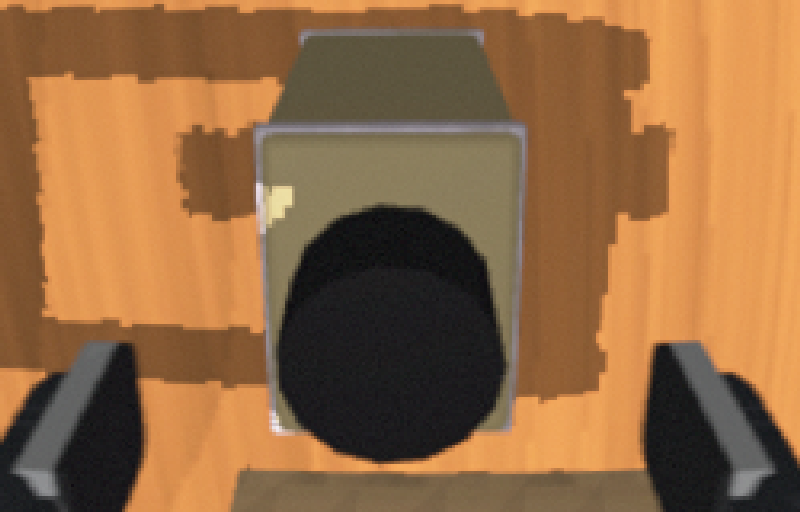

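Emit:
arm_command([
  [[0,0,0],[-20,0,0],1],
  [[0,0,0],[-60,0,0],1],
  [[0,0,0],[-100,0,0],1],
  [[0,0,0],[-140,0,30],1],
  [[0,0,0],[-168,0,60],1],
])

```text
time_s: 9.95
eef_pos: [497.1, -73.9, 283.8]
eef_rot: [1.805, 1.57, 0.174]
force: [1.2, 0.0, -0.9]
grip_width: 85.5
```

Emit:
arm_command([
  [[0,0,0],[0,3,40],1],
  [[0,0,0],[0,6,80],1],
  [[0,0,0],[0,9,120],1],
  [[0,0,0],[0,12,160],1],
  [[0,0,0],[0,15,197],1],
])

```text
time_s: 10.37
eef_pos: [498.6, -274.5, 281.2]
eef_rot: [-1.047, 1.57, -2.682]
force: [0.2, 0.2, -0.3]
grip_width: 85.4
```

Emit:
arm_command([
  [[0,0,0],[0,0,0],1],
  [[0,0,0],[0,0,0],1],
])

```text
time_s: 10.53
eef_pos: [498.7, -274.3, 280.4]
eef_rot: [-1.724, 1.569, 2.921]
force: [-0.0, -0.6, 0.2]
grip_width: 85.4
```

Run:
```python
from h import *; from plant import env
import pickle
c=env.capture("wrist"); cv2.imwrite("pics/w12.png",c["image"][:,:,::-1]); pickle.dump(c,open("w12.pkl","wb"))
o=env.get_obs(); where(o)
for ch in (None,0,1,2):
    tub=edgefit(c,68,50,78,[523,-285.2,-.066],chan=ch)
tub=edgefit(c,68,50,78,[523,-285.2,-.066],half=2)
overlay(c,[rect3(tub,68,50,78)],"pics/w12q.png",(280,110,400,225),5)
```

```text
pos [ 498.6 -272.5  280.4] jaw yaw deg -3.77 xaxis [-0.0025  0.0014 -1.    ] t 10.58 F [-0.5 -1.3 -0.9] w 85.2
edgefit [ 522.84 -285.13] -3.64 [(40, 0.16), (39, -0.28), (38, 0.06), (39, -0.21)]
edgefit [ 522.76 -285.11] -3.52 [(40, 0.07), (39, -0.28), (39, -0.06), (38, -0.22)]
edgefit [ 522.81 -285.01] -3.52 [(40, 0.04), (40, -0.2), (38, 0.0), (38, -0.3)]
edgefit [ 522.85 -285.16] -3.53 [(40, 0.15), (15, -1.58), (38, 0.04), (39, -0.15)]
edgefit [ 522.8 -285.1] -3.54 [(40, 0.26), (39, -0.2), (39, -0.0), (38, -0.06)]
```

View pics/w12q.png

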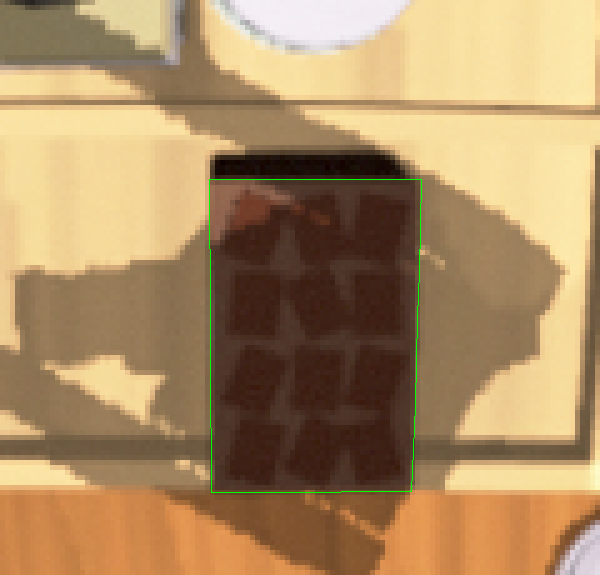

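View pics/w12.png

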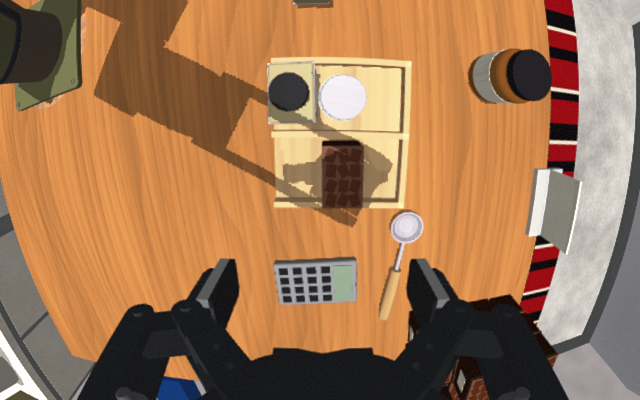

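Emit:
arm_command([
  [[0,0,0],[35,6,4],1],
  [[0,0,0],[75,12,8],1],
  [[0,0,0],[115,23,10],1],
  [[0,0,0],[150,23,10],1],
  [[0,0,0],[180,23,10],1],
])

```text
time_s: 11.0
eef_pos: [520.7, -281.1, 98.7]
eef_rot: [-2.006, 1.567, 2.645]
force: [0.1, 0.5, 0.4]
grip_width: 85.5
```

Emit:
arm_command([
  [[0,0,0],[5,0,0],1],
  [[0,0,0],[5,0,0],1],
  [[0,0,0],[5,0,0],1],
])

```text
time_s: 11.25
eef_pos: [521.8, -282.9, 97.1]
eef_rot: [-1.108, 1.57, -2.741]
force: [0.6, -0.4, 0.1]
grip_width: 85.3
```

Run:
```python
from h import *; from plant import env
import pickle
o=env.get_obs(); where(o)
c=env.capture("wrist"); pickle.dump(c,open("w13.pkl","wb"))
o=env.get_obs(); where(o)
go(o,(521,-285.1,44),np.radians(-3.6))
edgefit(c,68,50,78,[522.8,-285.1,-.063])
overlay(c,[],"pics/w13q.png",(190,110,460,330),2.9)
```

```text
pos [ 521.8 -282.9   97.1] jaw yaw deg -3.58 xaxis [-7.e-04 -3.e-04 -1.e+00] t 11.25 F [ 0.6 -0.4  0.1] w 85.3
pos [ 522.6 -283.7   98.1] jaw yaw deg -3.6 xaxis [ 0.0014 -0.0017 -1.    ] t 11.3 F [0.4 0.4 0.7] w 85.5
turn [ 0.    0.09 -0.09] shift [54.1 -1.6  1.4] rows>= 1.3
edgefit [ 522.85 -285.72] -3.15 [(40, 0.21), (36, -0.24), (40, 0.26), (39, -0.26)]
```

View pics/w13q.png

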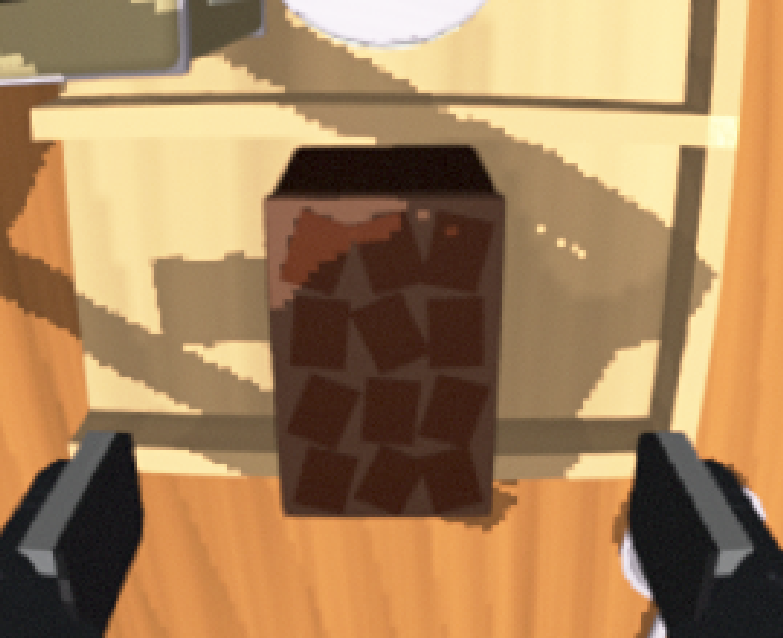

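Emit:
arm_command([
  [[0,0,0],[15,-0.5,1],1],
  [[0,0,0],[32,-0.5,1],1],
  [[0,0,0],[46,-0.5,1],1],
  [[0,0,0],[52,-0.5,1],1],
  [[0,0,0],[52,-0.5,1],1],
])

```text
time_s: 11.72
eef_pos: [520.7, -284.7, 44.7]
eef_rot: [-1.029, 1.57, -2.663]
force: [-0.3, 0.8, -0.5]
grip_width: 85.5
```

Emit:
arm_command([
  [[0,0,0],[0,0,0],1],
  [[0,0,0],[0,0,0],0.4],
  [[0,0,0],[0,0,0],0.4],
  [[0,0,0],[0,0,0],0.4],
])

```text
time_s: 12.05
eef_pos: [520.9, -285.0, 44.9]
eef_rot: [-0.077, 1.57, -1.711]
force: [0.2, -0.3, -0.6]
grip_width: 59.8
```

Run:
```python
from h import *; from plant import env
import pickle
o=env.get_obs(); where(o)
c=env.capture("wrist"); pickle.dump(c,open("w14.pkl","wb"))
o=env.get_obs(); where(o)
go(o,(521,-285.1,44),np.radians(-3.6))
overlay(c,[],"pics/w14q.png",(190,110,460,330),2.9)
```

```text
pos [ 520.9 -285.    44.9] jaw yaw deg -3.66 xaxis [-1.e-04 -9.e-04 -1.e+00] t 12.05 F [ 0.2 -0.3 -0.6] w 59.8
pos [ 520.8 -284.9   44.7] jaw yaw deg -3.66 xaxis [-4.e-04 -7.e-04 -1.e+00] t 12.1 F [0.5 0.4 1. ] w 59.5
turn [-0.06  0.04  0.02] shift [0.7 0.2 0.2] rows>= 0.0
```

View pics/w14q.png

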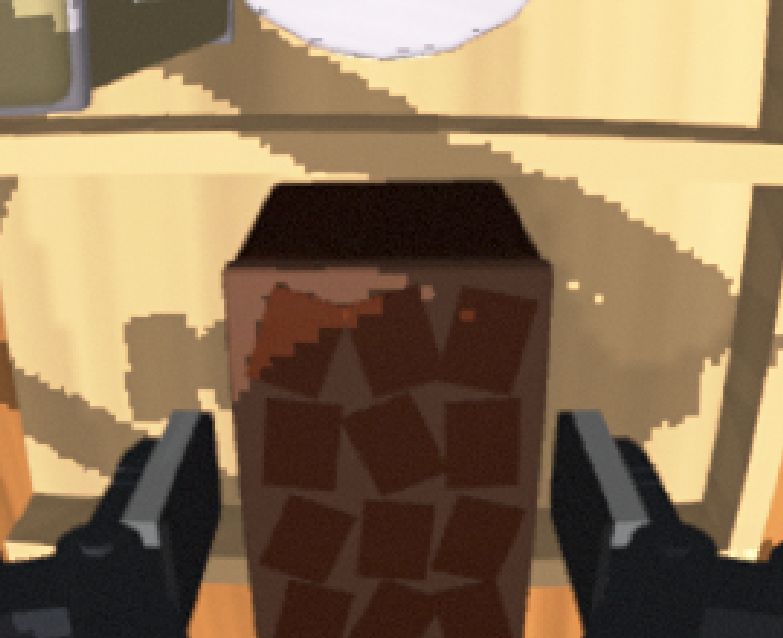

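Emit:
arm_command([
  [[0,0,0],[0,0,0],0.2],
  [[0,0,0],[0,0,0],0.1],
  [[0,0,0],[0,0,0],0],
  [[0,0,0],[0,0,0],-0.5],
  [[0,0,0],[0,0,0],-1],
])

```text
time_s: 12.52
eef_pos: [521.3, -284.9, 44.9]
eef_rot: [0.413, 1.57, -1.222]
force: [1.4, 0.7, 6.0]
grip_width: 48.4
```

Run:
```python
from h import *; from plant import env
import pickle
o=env.get_obs(); where(o)
c=env.capture("wrist"); pickle.dump(c,open("w15.pkl","wb"))
o=env.get_obs(); where(o); pickle.dump(o,open("grasp_tub.pkl","wb"))
overlay(c,[],"pics/w15q.png",(190,110,460,330),2.9)
```

```text
pos [ 521.3 -284.9   44.9] jaw yaw deg -3.66 xaxis [ 3.e-04 -8.e-04 -1.e+00] t 12.52 F [1.4 0.7 6. ] w 48.4
pos [ 521.3 -285.    44.9] jaw yaw deg -3.66 xaxis [ 4.e-04 -9.e-04 -1.e+00] t 12.57 F [0.9 1.6 5.2] w 48.5
```

View pics/w15q.png

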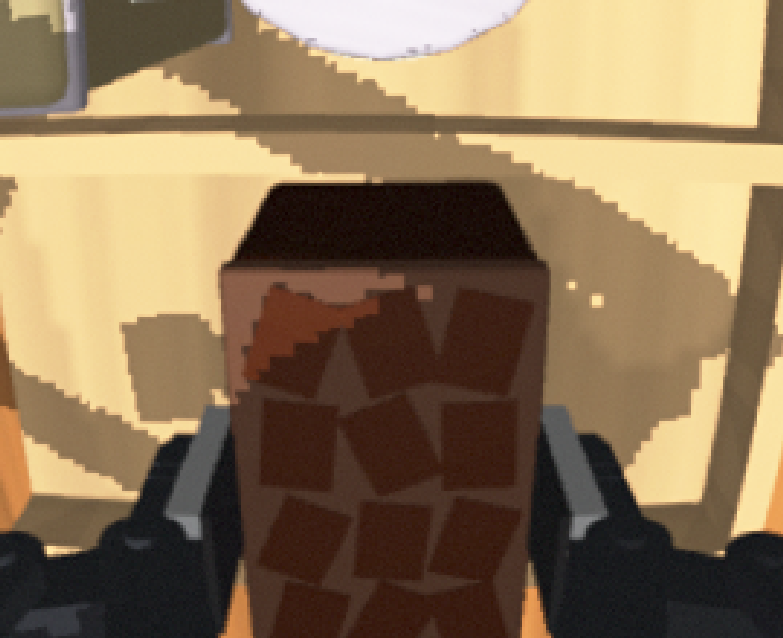

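Emit:
arm_command([
  [[0,0,0],[-8,0,0],-1],
  [[0,0,0],[-25,0,0],-1],
  [[0,0,0],[-60,0,0],-1],
  [[0,0,0],[-100,0,0],-1],
  [[0,0,0],[-140,0,0],-1],
])

```text
time_s: 12.98
eef_pos: [518.5, -283.4, 183.4]
eef_rot: [-1.934, 1.563, 2.715]
force: [1.6, -0.8, -5.3]
grip_width: 48.4
```

Emit:
arm_command([
  [[0,0,0],[-15,0,-10],-1],
  [[0,0,0],[-20,1,-45],-1],
  [[0,0,0],[-20,2,-85],-1],
  [[0,0,0],[-20,3,-125],-1],
  [[0,0,0],[-20,4,-165],-1],
])

```text
time_s: 13.4
eef_pos: [533.5, -118.6, 203.2]
eef_rot: [-1.709, 1.566, 2.938]
force: [0.8, 0.6, -4.6]
grip_width: 48.3
```

Run:
```python
from h import *; from plant import env
o=env.get_obs(); where(o)
go(o,(548.5,181.3,200),np.radians(-15.45))
```

```text
pos [ 533.5 -118.6  203.2] jaw yaw deg -3.74 xaxis [-4.4e-03  9.0e-04 -1.0e+00] t 13.4 F [ 0.8  0.6 -4.6] w 48.3
turn [ 1.171e+01 -1.000e-02  2.600e-01] shift [   3.4   -4.6 -300.2] rows>= 7.2
```

Emit:
arm_command([
  [[2,0,0],[0,-1,-38],-1],
  [[4,0,0],[0,-2,-76],-1],
  [[6,0,0],[0,-3,-114],-1],
  [[9,0,0],[0,-4,-152],-1],
  [[11.7,0,0],[0,-4.5,-190],-1],
])

```text
time_s: 13.82
eef_pos: [540.8, 71.3, 202.9]
eef_rot: [-1.237, 1.566, -3.079]
force: [1.0, 0.6, -5.5]
grip_width: 48.2
```

Run:
```python
from h import *; from plant import env
o=env.get_obs(); where(o)
go(o,(548.5,181.3,200),np.radians(-15.45))
```

```text
pos [540.8  71.3 202.9] jaw yaw deg -15.51 xaxis [-5.2e-03 -3.0e-04 -1.0e+00] t 13.82 F [ 1.   0.6 -5.5] w 48.2
turn [-0.06  0.1   0.28] shift [   2.9  -21.9 -108.1] rows>= 2.6
```

Emit:
arm_command([
  [[0,0,0],[0,-7,-36],-1],
  [[0,0,0],[0,-15,-72],-1],
  [[0,0,0],[0,-20,-97],-1],
  [[0,0,0],[0,-22,-108],-1],
  [[0,0,0],[0,-22,-108],-1],
])

```text
time_s: 14.23
eef_pos: [549.1, 182.2, 202.8]
eef_rot: [-1.416, 1.567, 3.031]
force: [-0.3, -0.4, -5.6]
grip_width: 48.2
```

Run:
```python
from h import *; from plant import env
import pickle
o=env.get_obs(); where(o)
c=env.capture("wrist"); pickle.dump(c,open("w16.pkl","wb"));cv2.imwrite("pics/w16.png",c["image"][:,:,::-1])
o=env.get_obs(); where(o)
go(o,(548.5,181.3,125),np.radians(-15.45))
```

```text
pos [549.1 182.2 202.8] jaw yaw deg -15.16 xaxis [-4.1e-03  5.0e-04 -1.0e+00] t 14.23 F [-0.3 -0.4 -5.6] w 48.2
pos [549.  180.3 202.9] jaw yaw deg -15.21 xaxis [-0.0043 -0.0012 -1.    ] t 14.28 F [ 0.4 -0.3 -5.7] w 48.7
turn [0.24 0.13 0.22] shift [77.9 -0.4 -1. ] rows>= 1.9
```

View pics/w16.png

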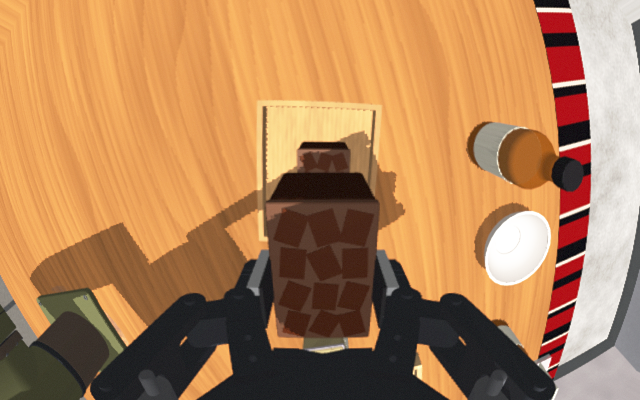

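Emit:
arm_command([
  [[0.2,0,0.2],[20,0,0],-1],
  [[0.2,0,0.2],[45,0,0],-1],
  [[0.2,0,0.2],[65,0,0],-1],
  [[0.2,0,0.2],[78,0,0],-1],
  [[0.2,0,0.2],[84,0,0],-1],
])

```text
time_s: 14.7
eef_pos: [547.5, 177.2, 117.2]
eef_rot: [-0.651, 1.565, -2.494]
force: [-0.5, -0.1, -5.2]
grip_width: 48.6
```

Emit:
arm_command([
  [[0,0,0],[0,0,0],-1],
  [[0,0,0],[0,0,0],-1],
  [[0,0,0],[0,0,0],-1],
])

```text
time_s: 14.95
eef_pos: [551.0, 179.2, 121.0]
eef_rot: [1.679, 1.567, -0.164]
force: [0.2, 0.4, -4.6]
grip_width: 48.8
```

Run:
```python
from h import *; from plant import env
import pickle
c=env.capture("wrist"); pickle.dump(c,open("w17.pkl","wb"));cv2.imwrite("pics/w17.png",c["image"][:,:,::-1])
o=env.get_obs(); where(o)
go(o,(548.5,181.3,103),np.radians(-15.45))
zt=o["eef_pos"][2]-44.9+68
x0=[o["eef_pos"][0]+1.6,o["eef_pos"][1]-.5,np.radians(-15.4)]
t=edgefit(c,zt,50,78,x0,sides=(0,2,3)); t2=edgefit(c,zt,50,78,x0,half=2)
ot=[550.1,180.85,np.radians(-15.45)]
overlay(c,[rect3(x0,zt,50,78),rect3(ot,66,50,78),rect3(ot,6,50,78)],"pics/w17q.png",(220,80,440,310),2.6)
```

```text
pos [551.1 179.4 121.2] jaw yaw deg -15.59 xaxis [ 4.1e-03 -4.0e-04 -1.0e+00] t 15.0 F [ 0.5 -1.1 -5.4] w 48.7
turn [-0.14 -0.04 -0.23] shift [18.1 -3.1 -1.1] rows>= 0.4
edgefit [552.51 179.88] -15.24 [(35, -0.29), (37, -0.36), (38, 0.05)]
edgefit [552.18 178.63] -15.35 [(38, -0.44), (39, -0.02), (37, -0.31), (14, -0.23)]
```

View pics/w17q.png

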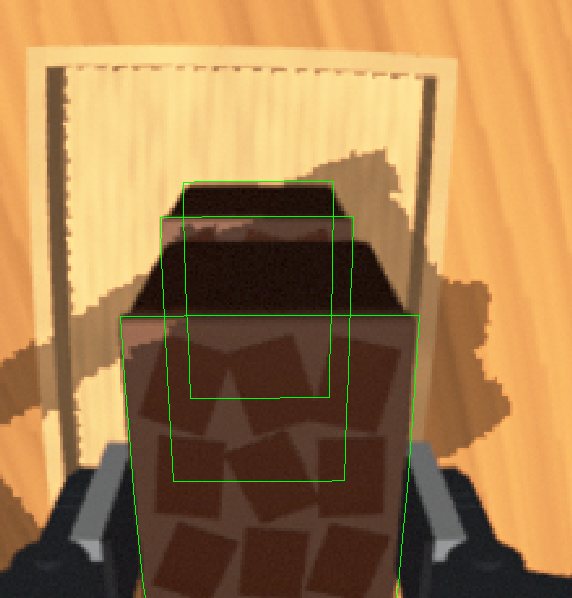

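Emit:
arm_command([
  [[-0.1,0,-0.2],[4,-2.8,-1],-1],
  [[-0.1,0,-0.2],[8,-2.8,-1],-1],
  [[-0.1,0,-0.2],[11,-2.8,-1],-1],
  [[-0.1,0,-0.2],[11,-2.8,-1],-1],
  [[-0.1,0,-0.2],[11,-2.8,-1],-1],
])

```text
time_s: 15.42
eef_pos: [547.2, 181.4, 108.6]
eef_rot: [-1.236, 1.568, -3.077]
force: [-0.3, 0.1, -4.2]
grip_width: 48.4
```

Run:
```python
from h import *; from plant import env
import pickle
c=env.capture("wrist"); pickle.dump(c,open("w18.pkl","wb"));cv2.imwrite("pics/w18.png",c["image"][:,:,::-1])
o=env.get_obs(); where(o)
go(o,(548.5,181.3,103),np.radians(-15.45))
zt=o["eef_pos"][2]-44.9+68
x0=[o["eef_pos"][0]+1.6,o["eef_pos"][1]-.5,np.radians(-15.4)]
t=edgefit(c,zt,50,78,x0,sides=(0,2,3)); t2=edgefit(c,zt,50,78,x0,half=2)
ot=[550.1,180.85,np.radians(-15.45)]
overlay(c,[rect3(x0,zt,50,78),rect3(ot,66,50,78),rect3(ot,6,50,78)],"pics/w18q.png",(220,80,440,310),2.6)
```

```text
pos [547.5 181.4 108.7] jaw yaw deg -15.45 xaxis [-0.002 -0.    -1.   ] t 15.47 F [ 0.5  0.8 -5.3] w 48.7
turn [0.   0.03 0.11] shift [ 5.7  1.1 -0.2] rows>= 0.1
edgefit [548.8  181.97] -15.12 [(36, -0.36), (37, -0.37), (38, 0.05)]
edgefit [548.42 180.56] -15.29 [(36, -0.54), (39, -0.25), (37, -0.43), (40, -0.23)]
```

View pics/w18q.png

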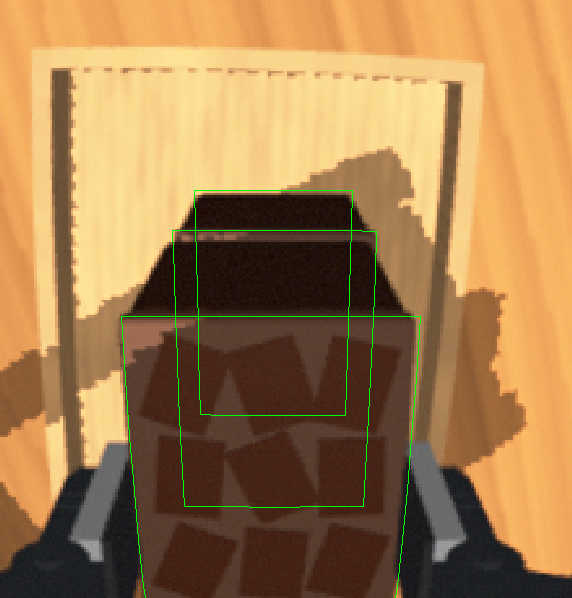

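Emit:
arm_command([
  [[0,0,0.1],[1,1.4,0],-1],
  [[0,0,0.1],[3,1.4,0],-1],
  [[0,0,0.1],[3,1.4,0],-1],
  [[0,0,0.1],[3,1.4,0],-1],
])

```text
time_s: 15.8
eef_pos: [548.8, 181.0, 105.7]
eef_rot: [-0.506, 1.57, -2.346]
force: [0.6, 0.1, -5.8]
grip_width: 48.5
```

Run:
```python
from h import *; from plant import env
import pickle
c=env.capture("wrist"); pickle.dump(c,open("w19.pkl","wb"));cv2.imwrite("pics/w19.png",c["image"][:,:,::-1])
o=env.get_obs(); where(o)
go(o,(548.5,181.3,103),np.radians(-15.45))
zt=o["eef_pos"][2]-44.9+68
x0=[o["eef_pos"][0]+1.6,o["eef_pos"][1]-.5,np.radians(-15.4)]
t=edgefit(c,zt,50,78,x0,sides=(0,2,3)); t2=edgefit(c,zt,50,78,x0,half=2)
overlay(c,[],"pics/w19q.png",(265,140,385,210),6.6)
```

```text
pos [548.8 181.  105.8] jaw yaw deg -15.46 xaxis [-3.e-04 -4.e-04 -1.e+00] t 15.85 F [ 0.6 -0.1 -6.1] w 48.7
turn [-0.01  0.03  0.01] shift [ 2.8 -0.4 -0.2] rows>= 0.1
edgefit [550.32 181.6 ] -15.16 [(35, -0.23), (38, -0.47), (31, 0.2)]
edgefit [549.93 180.06] -15.27 [(35, -0.31), (40, -0.0), (36, -0.19), (39, -0.0)]
```

View pics/w19q.png

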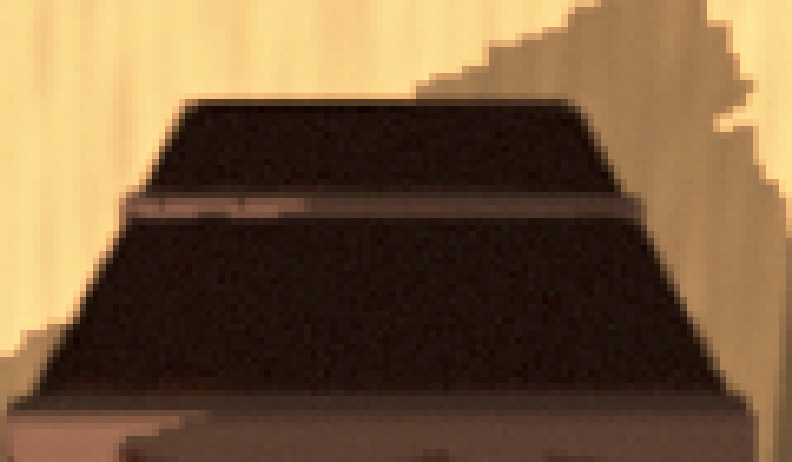

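Run:
```python
from h import *; import pickle
c=pickle.load(open("w19.pkl","rb"))
f=lambda l:[(265+x/6.6-.5,140+y/6.6-.5) for x,y in l]
for g in (2.3,2.9,3.5):
    a=back(c,f([(120,197),(643,197)]),66,True); b=back(c,f([(125,219),(638,219)]),66+g,True)
    y=np.radians(-15.45); X=np.array([np.cos(y),np.sin(y),0]);Y=np.array([-np.sin(y),np.cos(y),0])
    d=(a-b).mean(0); print(g,"order-carried jaw",d@X,"alongY",d@Y,"widths",np.linalg.norm(a[1]-a[0]),np.linalg.norm(b[1]-b[0]))
    for q in (a,b): v=q[1]-q[0]; print(np.degrees(np.arctan2(v[1],v[0])))
```

```text
2.3 order-carried jaw -0.0004769636284605181 alongY 1.6223947174987325 widths 49.786233356041436 48.36734690024018
-15.44966430899439
-15.449574600892996
2.9 order-carried jaw -0.0006145639525236931 alongY 1.4826568429391263 widths 49.786233356041436 48.21214845311055
-15.44966430899439
-15.449574600892968
3.5 order-carried jaw -0.0007521642766926613 alongY 1.3429189683794762 widths 49.786233356041436 48.05695000598094
-15.44966430899439
-15.449574600892973
```

Run:
```python
from h import *; import pickle
c=pickle.load(open("w19.pkl","rb"))
f=lambda l:[(265+x/6.6-.5,140+y/6.6-.5) for x,y in l]
a=back(c,f([(186,101),(577,101)]),6,True); print(np.linalg.norm(a[1]-a[0]))
y=np.radians(-15.45);Y=np.array([-np.sin(y),np.cos(y),0])
a2=back(c,f([(120,197),(643,197)]),66,True); b=back(c,f([(5,408),(755,408)]),128.9,True)
print((a2.mean(0)-a.mean(0))@Y,(a2.mean(0)-b.mean(0))@Y,np.linalg.norm(b[1]-b[0]))
```

```text
48.3535472475126
1.1534479035493512 0.20450197845542484 49.438741368668296
```

Emit:
arm_command([
  [[0,0,0],[0.7,0,-0.4],-1],
  [[0,0,0],[1.4,0,-0.4],-1],
  [[0,0,0],[2,0,-0.4],-1],
])

```text
time_s: 16.1
eef_pos: [549.0, 181.4, 103.9]
eef_rot: [0.392, 1.57, -1.449]
force: [0.7, -0.5, -4.8]
grip_width: 48.4
```

Run:
```python
from h import *; from plant import env
o=env.get_obs(); where(o); go(o,(548.5,181.3,103),np.radians(-15.45))
```

```text
pos [549.  181.4 103.9] jaw yaw deg -15.46 xaxis [ 0.e+00 -3.e-04 -1.e+00] t 16.1 F [ 0.7 -0.5 -4.8] w 48.4
turn [-0.01  0.02 -0.01] shift [ 0.9 -0.5  0.3] rows>= 0.0
```

Emit:
arm_command([
  [[0,0,0],[0.4,0,0],-1],
  [[0,0,0],[0.8,0,0],-1],
  [[0,0,0],[1,0,0],-1],
])

```text
time_s: 16.35
eef_pos: [549.0, 181.4, 102.9]
eef_rot: [-0.18, 1.57, -2.02]
force: [-0.3, -1.6, -3.0]
grip_width: 48.5
```

Run:
```python
from h import *; from plant import env
import pickle
o=env.get_obs(); where(o); print(o["moment"].round(2))
c=env.capture("wrist"); pickle.dump(c,open("w20.pkl","wb"))
overlay(c,[],"pics/w20q.png",(265,140,385,210),6.6)
```

```text
pos [549.  181.4 102.9] jaw yaw deg -15.46 xaxis [-2.e-04 -3.e-04 -1.e+00] t 16.35 F [-0.3 -1.6 -3. ] w 48.5
[-0.04  0.07 -0.05]
```

View pics/w20q.png

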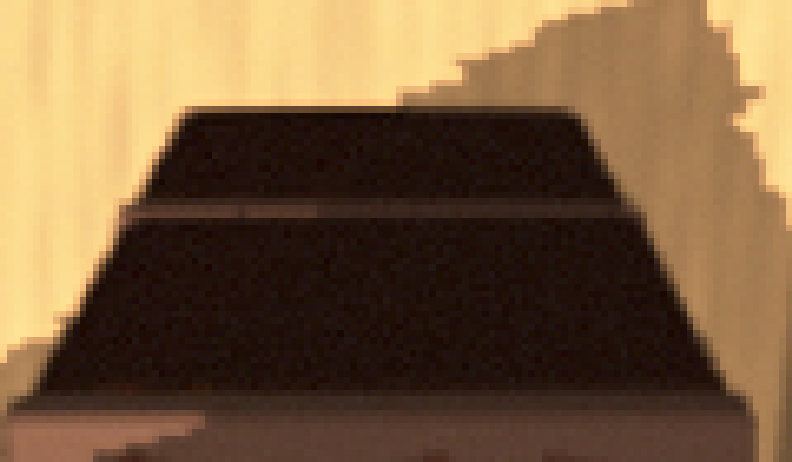

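Emit:
arm_command([
  [[0,0,0],[0.4,0,0],-1],
  [[0,0,0],[0.7,0,0],-1],
])

```text
time_s: 16.57
eef_pos: [549.0, 181.4, 102.9]
eef_rot: [0.836, 1.57, -1.004]
force: [-3.2, -1.2, 3.9]
grip_width: 48.8
```

Run:
```python
from h import *; from plant import env
o=env.get_obs(); where(o); print(o["moment"].round(2))
```

```text
pos [549.  181.4 102.9] jaw yaw deg -15.46 xaxis [ 2.e-04 -3.e-04 -1.e+00] t 16.57 F [-3.2 -1.2  3.9] w 48.8
[-0.05  0.63  0.04]
```

Emit:
arm_command([
  [[0,0,0],[0,0,0],0],
  [[0,0,0],[0,0,0],0.1],
  [[0,0,0],[0,0,0],0.2],
  [[0,0,0],[0,0,0],0.4],
  [[0,0,0],[0,0,0],0.7],
])

```text
time_s: 16.98
eef_pos: [549.8, 181.6, 102.4]
eef_rot: [1.837, 1.569, -0.004]
force: [-0.5, 0.2, -0.6]
grip_width: 70.5
```

Run:
```python
from h import *; from plant import env
import pickle
o=env.get_obs(); where(o)
c=env.capture("wrist"); pickle.dump(c,open("w21.pkl","wb"))
overlay(c,[],"pics/w21q.png",(200,100,450,330),2.6)
```

```text
pos [549.8 181.6 102.4] jaw yaw deg -15.46 xaxis [ 0.0014 -0.     -1.    ] t 16.98 F [-0.5  0.2 -0.6] w 70.5
```

View pics/w21q.png

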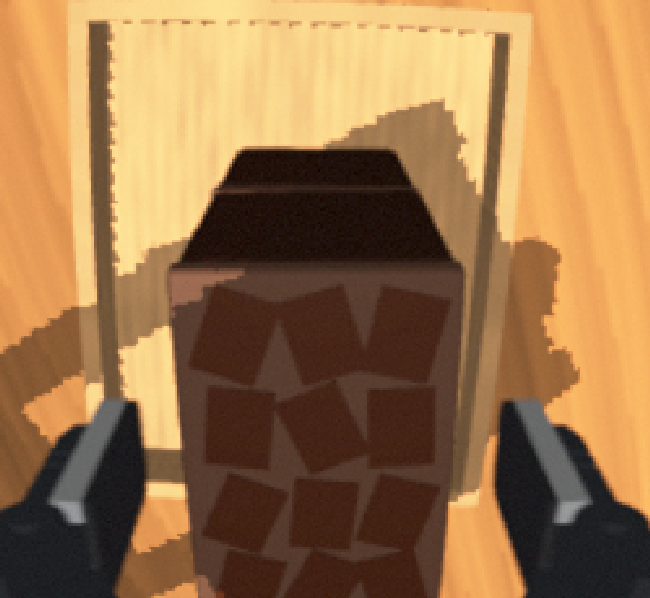

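Emit:
arm_command([
  [[0,0,0],[-12,0,0],1],
  [[0,0,0],[-40,0,0],1],
  [[0,0,0],[-80,0,0],1],
  [[0,0,0],[-120,0,0],1],
  [[0,0,0],[-160,-10,0],1],
])

```text
time_s: 17.45
eef_pos: [540.8, 183.8, 263.6]
eef_rot: [1.373, 1.569, -0.468]
force: [1.6, -0.7, 1.0]
grip_width: 85.6
```

Emit:
arm_command([
  [[0,0,0],[-15,-10,0],1],
  [[0,0,0],[-25,-15,0],1],
  [[0,0,0],[-25,-15,0],1],
  [[0,0,0],[-25,-15,0],1],
])

```text
time_s: 17.78
eef_pos: [524.6, 188.1, 286.6]
eef_rot: [-0.028, 1.57, -1.868]
force: [0.2, -0.4, 0.5]
grip_width: 85.6
```

Run:
```python
from h import *; from plant import env
import pickle
o=env.get_obs(); where(o)
c=env.capture("wrist"); pickle.dump(c,open("w22.pkl","wb"))
o=env.get_obs(); where(o)
p=edgefit(c,126,50,78,[550.1,180.85,np.radians(-15.45)]); edgefit(c,126,50,78,[550.1,180.85,np.radians(-15.45)],chan=0)
t=edgefit(c,28,130,160,[543.4,185.8,np.radians(-17.5)])
overlay(c,[rect3(p,126,50,78),rect3([550.1,180.85,np.radians(-15.45)],66,50,78),rect3([543.4,185.8,np.radians(-17.5)],28,130,160)],"pics/w22q.png",(240,70,420,240),3.5)
go(o,(500,-20.2,280),np.radians(-3.66))
```

```text
pos [524.6 188.1 286.6] jaw yaw deg -15.43 xaxis [-2.e-04 -6.e-04 -1.e+00] t 17.78 F [ 0.2 -0.4  0.5] w 85.6
pos [524.3 187.8 285.5] jaw yaw deg -15.45 xaxis [-0.0022 -0.0012 -1.    ] t 17.83 F [ 0.   0.2 -0.3] w 85.6
edgefit [550.39 181.08] -15.54 [(40, 0.04), (40, -0.27), (38, 0.2), (37, 0.01)]
edgefit [550.25 181.07] -15.49 [(40, 0.22), (40, -0.24), (39, 0.23), (37, -0.0)]
edgefit [543.69 185.96] -17.51 [(39, 0.22), (37, -0.27), (39, 0.27), (40, 0.03)]
turn [-11.79   0.09   0.12] shift [  5.8  32.  207. ] rows>= 5.0
```

View pics/w22q.png

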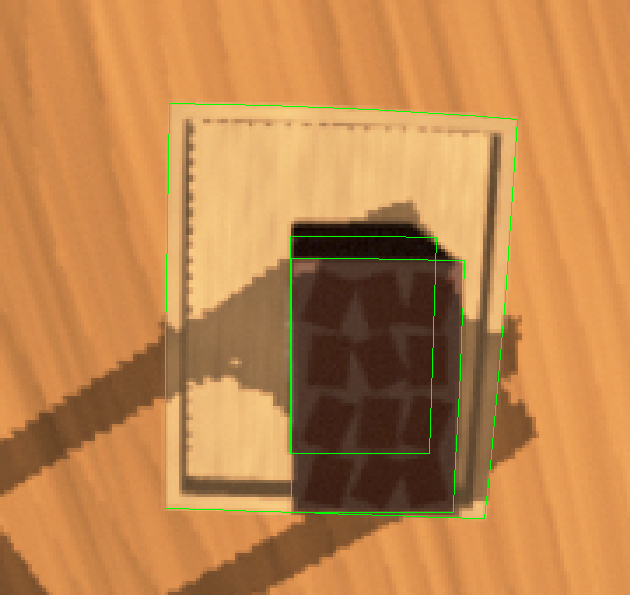

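The tub sits squarely on the order tub: top-face fit (550.3,181.1,−15.5°) against (550.1,180.9,−15.45°). Going back for the tin.

Emit:
arm_command([
  [[-3,0,0],[1,6,40],1],
  [[-6,0,0],[2,12,80],1],
  [[-9,0,0],[3,20,120],1],
  [[-11.8,0,0],[5,26,160],1],
  [[-11.8,0,0],[5,31,198],1],
])

```text
time_s: 18.25
eef_pos: [500.6, -12.9, 279.3]
eef_rot: [-1.451, 1.566, -3.084]
force: [0.5, -0.6, 0.0]
grip_width: 85.5
```

Run:
```python
from h import *; from plant import env
o=env.get_obs(); where(o); go(o,(500.1,-20.2,118.9),np.radians(-3.66))
```

```text
pos [500.6 -12.9 279.3] jaw yaw deg -3.52 xaxis [-5.2e-03 -3.0e-04 -1.0e+00] t 18.25 F [ 0.5 -0.6  0. ] w 85.5
turn [0.14 0.04 0.3 ] shift [160.4   0.8   7.2] rows>= 3.8
```

Emit:
arm_command([
  [[0,0,0],[30,0,7],1],
  [[0,0,0],[65,0,7],1],
  [[0,0,0],[95,0,7],1],
  [[0,0,0],[115,0,7],1],
  [[0,0,0],[115,0,7],1],
])

```text
time_s: 18.67
eef_pos: [496.4, -18.1, 160.7]
eef_rot: [-1.591, 1.557, 3.056]
force: [0.0, -0.2, -0.2]
grip_width: 85.4
```

Emit:
arm_command([
  [[0,0,0],[0,0,0],1],
  [[0,0,0],[0,0,0],1],
])

```text
time_s: 18.83
eef_pos: [502.0, -18.1, 167.1]
eef_rot: [-1.006, 1.57, -2.641]
force: [0.7, 0.1, -0.7]
grip_width: 85.0
```

Run:
```python
from h import *; from plant import env
o=env.get_obs(); where(o); go(o,(500.1,-20.2,118.9),np.radians(-3.66))
```

```text
pos [502.  -18.1 167.1] jaw yaw deg -3.66 xaxis [-6.e-04 -4.e-04 -1.e+00] t 18.83 F [ 0.7  0.1 -0.7] w 85.0
turn [0.   0.02 0.04] shift [48.2 -1.8  2.2] rows>= 1.2
```

Emit:
arm_command([
  [[0,0,0],[15,-1.8,2],1],
  [[0,0,0],[28,-1.8,2],1],
  [[0,0,0],[38,-1.8,2],1],
  [[0,0,0],[44,-1.8,2],1],
  [[0,0,0],[46,-1.8,2],1],
])

```text
time_s: 19.25
eef_pos: [499.8, -19.8, 121.1]
eef_rot: [-0.01, 1.57, -1.644]
force: [-0.5, -0.6, 0.8]
grip_width: 85.1
```

Emit:
arm_command([
  [[0,0,0],[0,0,0],1],
  [[0,0,0],[0,0,0],0.6],
  [[0,0,0],[0,0,0],0.3],
])

```text
time_s: 19.5
eef_pos: [500.3, -19.9, 122.0]
eef_rot: [1.29, 1.569, -0.344]
force: [0.1, 0.8, -0.1]
grip_width: 63.8
```

Run:
```python
from h import *; from plant import env
import pickle
o=env.get_obs(); where(o); 
c=env.capture("wrist"); pickle.dump(c,open("w23.pkl","wb"));overlay(c,[],"pics/w23q.png",(200,150,450,310),3.2)
o=env.get_obs(); where(o);go(o,(500.1,-20.2,118.9),np.radians(-3.66))
```

```text
pos [500.3 -19.9 122. ] jaw yaw deg -3.65 xaxis [ 1.4e-03 -5.0e-04 -1.0e+00] t 19.5 F [ 0.1  0.8 -0.1] w 63.8
pos [500.2 -19.9 121.9] jaw yaw deg -3.66 xaxis [ 1.3e-03 -5.0e-04 -1.0e+00] t 19.55 F [-0.   0.9  0. ] w 57.1
turn [ 0.    0.03 -0.08] shift [ 3.  -0.1  0.3] rows>= 0.1
```

View pics/w23q.png

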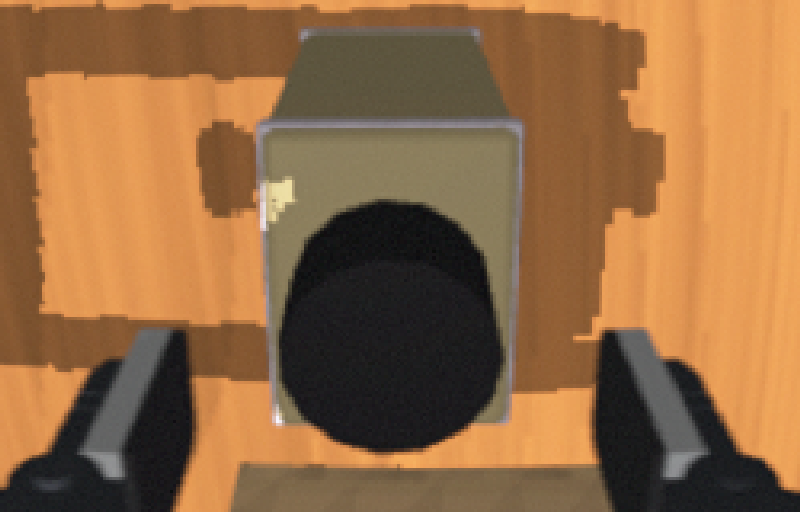

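Emit:
arm_command([
  [[0,0,0],[1.5,-0.2,0.3],0.3],
  [[0,0,0],[2.8,-0.2,0.3],0.2],
  [[0,0,0],[2.8,-0.2,0.3],0.1],
  [[0,0,0],[2.8,-0.2,0.3],0],
])

```text
time_s: 19.88
eef_pos: [499.3, -20.2, 118.4]
eef_rot: [-0.684, 1.57, -2.318]
force: [-0.5, -0.2, -0.3]
grip_width: 42.4
```

Emit:
arm_command([
  [[0,0,0],[0,0,0],-0.1],
  [[0,0,0],[0,0,0],-0.2],
  [[0,0,0],[0,0,0],-0.5],
  [[0,0,0],[0,0,0],-1],
  [[0,0,0],[0,0,0],-1],
])

```text
time_s: 20.3
eef_pos: [499.9, -20.2, 119.1]
eef_rot: [1.2, 1.57, -0.435]
force: [-1.4, -0.3, 4.4]
grip_width: 33.0
```

Run:
```python
from h import *; from plant import env
import pickle
c=env.capture("wrist"); pickle.dump(c,open("w24.pkl","wb"));overlay(c,[],"pics/w24q.png",(200,150,450,310),3.2)
o=env.get_obs(); where(o); pickle.dump(o,open("regrasp.pkl","wb"))
```

```text
pos [499.8 -20.2 119.1] jaw yaw deg -3.65 xaxis [ 1.e-03 -5.e-04 -1.e+00] t 20.35 F [-0.2  0.2  4.3] w 33.5
```

View pics/w24q.png

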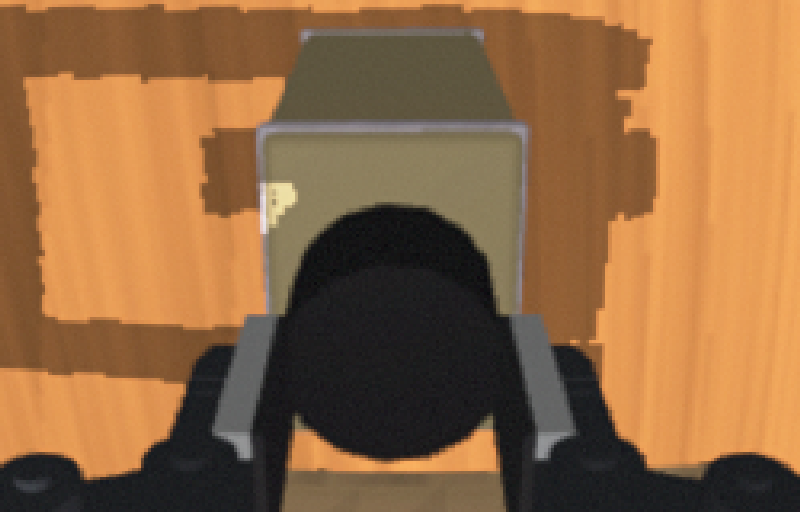

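Emit:
arm_command([
  [[0,0,0],[-8,0,0],-1],
  [[0,0,0],[-30,0,0],-1],
  [[0,0,0],[-68,0,0],-1],
  [[0,0,0],[-108,0,0],-1],
  [[0,0,0],[-145,0,0],-1],
])

```text
time_s: 20.77
eef_pos: [498.0, -20.0, 264.3]
eef_rot: [-1.512, 1.568, 3.137]
force: [1.1, -0.9, -5.6]
grip_width: 32.4
```

Emit:
arm_command([
  [[0,0,0],[-15,0,15],-1],
  [[0,0,0],[-20,-2,50],-1],
  [[0,0,0],[-20,-7,90],-1],
  [[0,0,0],[-20,-11,130],-1],
  [[0,0,0],[-20,-15,170],-1],
])

```text
time_s: 21.18
eef_pos: [472.1, -189.6, 283.1]
eef_rot: [-1.767, 1.569, 2.883]
force: [1.3, 0.2, -6.0]
grip_width: 32.7
```

Run:
```python
from h import *; from plant import env
o=env.get_obs(); where(o); go(o,(463.1,-281.4,276),np.radians(-3.66))
```

```text
pos [ 472.1 -189.6  283.1] jaw yaw deg -3.59 xaxis [-1.9e-03  5.0e-04 -1.0e+00] t 21.18 F [ 1.3  0.2 -6. ] w 32.7
turn [ 0.07 -0.02  0.11] shift [ 7.1 -3.2 92.2] rows>= 2.2
```

Emit:
arm_command([
  [[0,0,0],[0,-1,38],-1],
  [[0,0,0],[0,-2,70],-1],
  [[0,0,0],[0,-3,88],-1],
  [[0,0,0],[0,-3,92],-1],
  [[0,0,0],[0,-3,92],-1],
])

```text
time_s: 21.6
eef_pos: [463.7, -281.4, 282.4]
eef_rot: [-2.009, 1.568, 2.637]
force: [0.2, 1.0, -5.3]
grip_width: 33.0
```

Run:
```python
from h import *; from plant import env
o=env.get_obs(); where(o); go(o,(463.1,-281.4,126.9),np.radians(-3.66))
```

```text
pos [ 463.7 -281.4  282.4] jaw yaw deg -3.81 xaxis [-0.0024  0.0013 -1.    ] t 21.6 F [ 0.2  1.  -5.3] w 33.0
turn [-0.15 -0.07  0.14] shift [155.5  -0.2   0.2] rows>= 3.7
```

Emit:
arm_command([
  [[0,0,0],[20,0,0],-1],
  [[0,0,0],[50,0,0],-1],
  [[0,0,0],[80,0,0],-1],
  [[0,0,0],[105,0,0],-1],
  [[0,0,0],[118,0,0],-1],
])

```text
time_s: 22.02
eef_pos: [462.3, -276.8, 161.9]
eef_rot: [-2.203, 1.563, 2.447]
force: [-1.0, 1.0, -5.1]
grip_width: 32.7
```

Emit:
arm_command([
  [[0,0,0],[2,0,0],-1],
  [[0,0,0],[2,0,0],-1],
  [[0,0,0],[2,0,0],-1],
])

```text
time_s: 22.27
eef_pos: [465.5, -279.9, 164.4]
eef_rot: [1.029, 1.57, -0.605]
force: [0.1, -0.7, -4.9]
grip_width: 32.8
```

Run:
```python
from h import *; from plant import env
o=env.get_obs(); where(o); go(o,(463.1,-281.4,126.9),np.radians(-3.66))
```

```text
pos [ 465.5 -279.9  164.4] jaw yaw deg -3.6 xaxis [ 9.e-04 -7.e-04 -1.e+00] t 22.27 F [ 0.1 -0.7 -4.9] w 32.8
turn [ 0.06  0.03 -0.06] shift [37.5 -2.4  1.6] rows>= 0.9
```

Emit:
arm_command([
  [[0,0,0],[10,-2,1.6],-1],
  [[0,0,0],[18,-2,1.6],-1],
  [[0,0,0],[25,-2,1.6],-1],
  [[0,0,0],[29,-2,1.6],-1],
  [[0,0,0],[30,-2,1.6],-1],
])

```text
time_s: 22.68
eef_pos: [461.9, -281.5, 132.4]
eef_rot: [-2.008, 1.569, 2.64]
force: [0.0, 0.8, -4.0]
grip_width: 32.7
```

Emit:
arm_command([
  [[0,0,0],[0,0,0],-1],
  [[0,0,0],[0,0,0],-1],
])

```text
time_s: 22.85
eef_pos: [462.8, -282.1, 133.5]
eef_rot: [0.139, 1.57, -1.495]
force: [-0.1, 0.2, -4.9]
grip_width: 32.9
```

Run:
```python
from h import *; from plant import env
o=env.get_obs(); where(o); go(o,(463.1,-281.4,126.9),np.radians(-3.66))
```

```text
pos [ 462.8 -282.1  133.5] jaw yaw deg -3.66 xaxis [ 0.e+00 -4.e-04 -1.e+00] t 22.85 F [-0.1  0.2 -4.9] w 32.9
turn [-0.    0.02 -0.  ] shift [ 6.6  0.3 -0.8] rows>= 0.2
```

Emit:
arm_command([
  [[0,0,0],[1.5,0.3,-0.7],-1],
  [[0,0,0],[3,0.3,-0.7],-1],
  [[0,0,0],[4.2,0.3,-0.7],-1],
  [[0,0,0],[4.2,0.3,-0.7],-1],
])

```text
time_s: 23.18
eef_pos: [462.9, -281.2, 129.2]
eef_rot: [-0.951, 1.57, -2.586]
force: [0.1, -0.4, -5.2]
grip_width: 32.8
```

Run:
```python
from h import *; from plant import env
import pickle
c=env.capture("wrist"); pickle.dump(c,open("w25.pkl","wb"));overlay(c,[],"pics/w25q.png",(200,0,450,160),3.2)
c8=pickle.load(open("w8.pkl","rb"));overlay(c8,[],"pics/w8r.png",(200,0,450,160),3.2)
o=env.get_obs(); where(o); go(o,(463.1,-281.4,126.9),np.radians(-3.66))
```

```text
pos [ 462.9 -281.2  129.3] jaw yaw deg -3.66 xaxis [-2.e-04 -2.e-04 -1.e+00] t 23.23 F [ 0.7  1.4 -4.6] w 32.9
turn [0.   0.01 0.01] shift [2.4 0.2 0.2] rows>= 0.1
```

View pics/w25q.png

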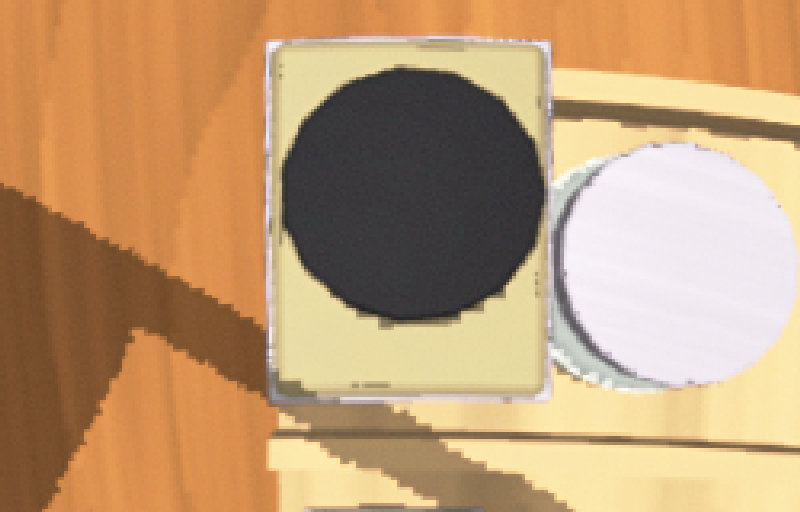

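View pics/w8r.png

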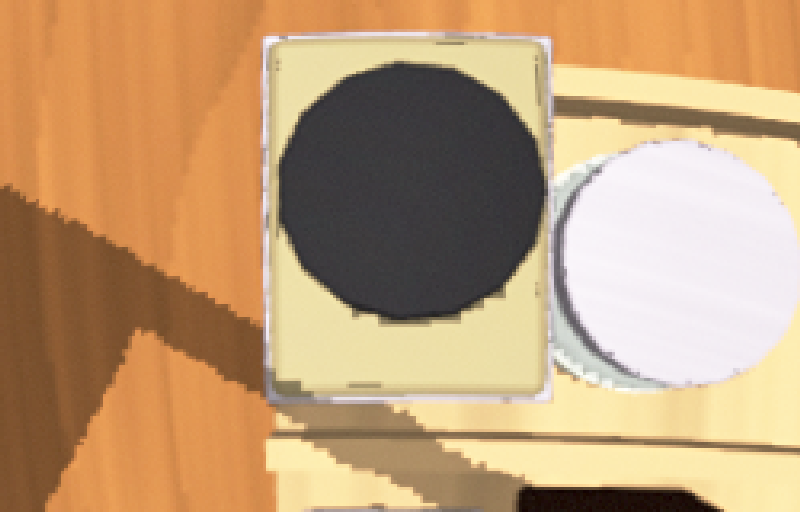

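Emit:
arm_command([
  [[0,0,0],[0.7,0.1,0],-1],
  [[0,0,0],[1.4,0.1,0],-1],
  [[0,0,0],[2,0.1,0],-1],
])

```text
time_s: 23.48
eef_pos: [463.1, -281.4, 127.4]
eef_rot: [0.191, 1.57, -1.443]
force: [-0.3, -0.3, -4.4]
grip_width: 33.0
```

Run:
```python
from h import *; from plant import env
o=env.get_obs(); where(o);print(o["moment"].round(2)); go(o,(463.1,-281.4,126.9),np.radians(-3.66))
```

```text
pos [ 463.1 -281.4  127.4] jaw yaw deg -3.66 xaxis [ 1.e-04 -5.e-04 -1.e+00] t 23.48 F [-0.3 -0.3 -4.4] w 33.0
[ 0.01 -0.01 -0.01]
turn [ 0.    0.03 -0.01] shift [ 0.5 -0.   0. ] rows>= 0.0
```

Emit:
arm_command([
  [[0,0,0],[0.3,0,0],-1],
  [[0,0,0],[0.6,0,0],-1],
  [[0,0,0],[0.8,0,0],-1],
])

```text
time_s: 23.73
eef_pos: [463.3, -281.4, 127.2]
eef_rot: [0.682, 1.57, -0.953]
force: [-0.9, 1.3, 2.7]
grip_width: 32.8
```

Run:
```python
from h import *; from plant import env
import pickle
o=env.get_obs(); where(o);print(o["moment"].round(2)); go(o,(463.1,-281.4,126.9),np.radians(-3.66))
c=env.capture("wrist"); pickle.dump(c,open("w26.pkl","wb"))
a=cv2.cvtColor(c["image"],cv2.COLOR_RGB2GRAY).astype(np.float32);b=cv2.cvtColor(pickle.load(open("w8.pkl","rb"))["image"],cv2.COLOR_RGB2GRAY).astype(np.float32)
for n,(x0,y0,x1,y1) in dict(tinB=(275,5,460,130),tin=(275,155,370,270)).items():
    print(n,cv2.phaseCorrelate(b[y0:y1,x0:x1],a[y0:y1,x0:x1]))
```

```text
pos [ 463.3 -281.4  127.2] jaw yaw deg -3.66 xaxis [ 5.e-04 -7.e-04 -1.e+00] t 23.73 F [-0.9  1.3  2.7] w 32.8
[0.22 0.32 0.03]
turn [ 0.    0.04 -0.03] shift [ 0.3 -0.2  0. ] rows>= 0.0
tinB ((-0.3935148093710552, 0.48444669625583003), 1.0269813887278239)
tin ((-0.07236165243469372, -0.3240504682608787), 0.8255542602803972)
```

Emit:
arm_command([
  [[0,0,0],[0,0,0],-0.2],
  [[0,0,0],[0,0,0],0],
  [[0,0,0],[0,0,0],0.2],
  [[0,0,0],[0,0,0],0.5],
  [[0,0,0],[0,0,0],1],
])

```text
time_s: 24.2
eef_pos: [463.4, -281.6, 126.7]
eef_rot: [0.63, 1.57, -1.005]
force: [-0.4, -0.4, 0.6]
grip_width: 73.6
```

Emit:
arm_command([
  [[0,0,0],[0,0,0],1],
  [[0,0,0],[0,0,0],1],
])

```text
time_s: 24.37
eef_pos: [463.2, -281.4, 126.6]
eef_rot: [0.257, 1.57, -1.378]
force: [0.8, -0.4, 0.3]
grip_width: 85.3
```

Run:
```python
from h import *; from plant import env
import pickle
o=env.get_obs(); where(o)
c=env.capture("wrist"); pickle.dump(c,open("w27.pkl","wb"));overlay(c,[],"pics/w27q.png",(200,150,450,310),3.2)
```

```text
pos [ 463.2 -281.4  126.6] jaw yaw deg -3.66 xaxis [ 1.e-04 -5.e-04 -1.e+00] t 24.37 F [ 0.8 -0.4  0.3] w 85.3
```

View pics/w27q.png

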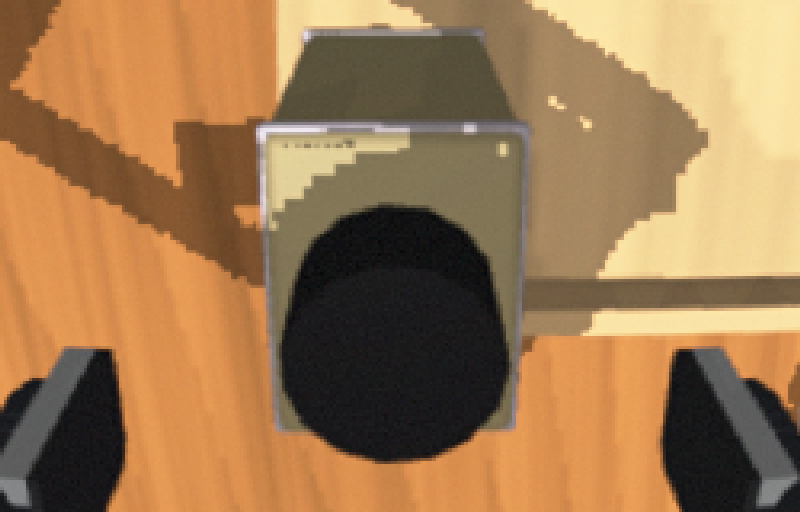

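Released cleanly, with the tin where it was relative to the tool. Retreating straight up for a last check.

Emit:
arm_command([
  [[0,0,0],[-12,0,0],1],
  [[0,0,0],[-40,0,0],1],
  [[0,0,0],[-80,0,0],1],
  [[0,0,0],[-120,20,-8],1],
  [[0,0,0],[-160,50,-21],1],
])

```text
time_s: 24.83
eef_pos: [505.3, -266.8, 278.3]
eef_rot: [-0.045, 1.569, -1.682]
force: [1.1, -1.2, -0.1]
grip_width: 85.5
```

Emit:
arm_command([
  [[0,0,0],[-5,0,0],1],
  [[0,0,0],[-5,0,0],1],
  [[0,0,0],[-5,0,0],1],
  [[0,0,0],[-5,0,0],1],
])

```text
time_s: 25.17
eef_pos: [504.6, -265.7, 278.8]
eef_rot: [-1.9, 1.567, 2.748]
force: [0.8, -0.3, 0.2]
grip_width: 85.5
```

Run:
```python
from h import *; from plant import env
import pickle
c=env.capture("wrist"); pickle.dump(c,open("w28.pkl","wb"))
o=env.get_obs(); where(o)
t=[464.8,-281.7,np.radians(-3.6)]
overlay(c,[rect3(t,108,48,64)],"pics/w28q.png",(230,50,410,230),3.3)
s=env.capture("side"); cv2.imwrite("pics/s28.png",s["image"][:,:,::-1])
T=env.capture("top"); cv2.imwrite("pics/t28.png",T["image"][:,:,::-1])
a=s["image"].astype(int);b=cv2.imread("pics/side0.png")[:,:,::-1].astype(int)
x=cv2.resize(np.hstack([b[205:320,245:355],a[205:320,245:355]]).astype(np.uint8)[:,:,::-1],None,fx=3.6,fy=3.6); cv2.imwrite("pics/cmp.png",x)
```

```text
pos [ 504.5 -265.8  278.6] jaw yaw deg -3.68 xaxis [-0.0041  0.0019 -1.    ] t 25.22 F [0.1 0.  0.4] w 85.3
```

View pics/w28q.png

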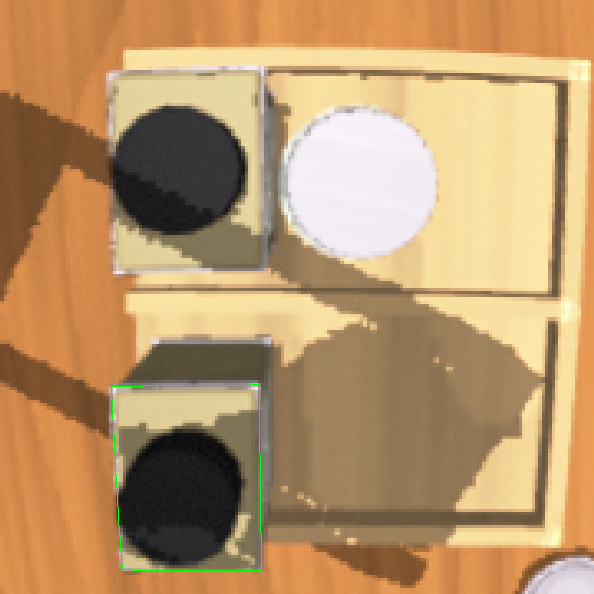

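View pics/s28.png

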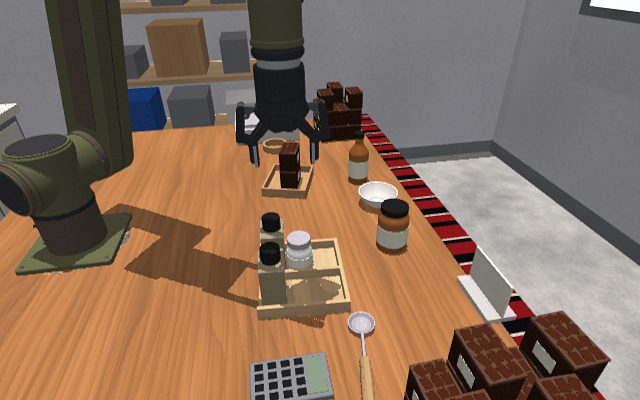

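View pics/cmp.png

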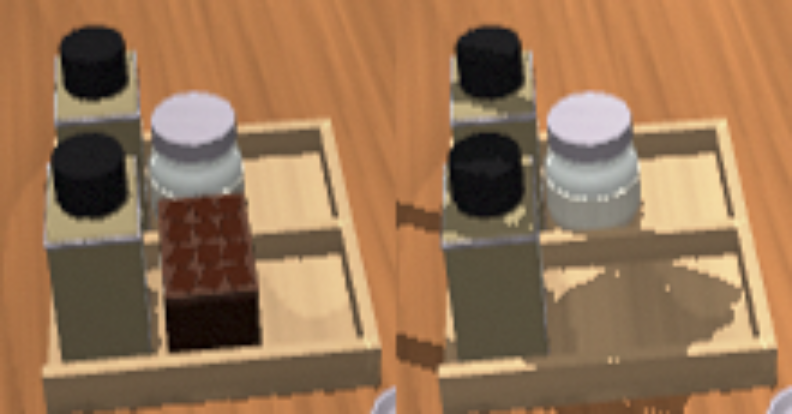

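The before and after views match: tin edges at columns 47 and 443−396=47. The two tubs are stacked in the tray and everything else is in place.

Run:
```python
from plant import env
print(env.close_job(), env.get_obs()["time_s"])
```

```text
the job is handed in; nothing more can be done
the job is handed in; nothing more can be done
```

I lifted the right-lane tin by its cap and parked it at about (500, −20). Then I gripped the tub across its 50 mm side, stacked it on the order tub and put the tin back at its recorded grasp pose. I handed the job in at about 25 s.

- **Stack:** the placed tub's top fits at (550.3, 181.1, −15.5°), against (550.1, 180.9, −15.45°) for the order tub. The tray fit is within about 0.4 mm of before.
- **Tin:** in the wrist and side views it lines up with its original place to about half a millimetre. The other tin, the jar, the honey, syrup, bowl and scoop look unmoved. I did not measure the bystanders separately.
- **Forces:** contact at set-down stayed within about 10 N.
- **Disagreements:**
  - The wrist camera and the measured tool position differ by about 1.7 mm along the jaws. I used the same offset when gripping and placing the tub.
  - The automatic edge fit on the tin was unreliable because of its shadows and rim. I used hand-picked corners there instead.

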